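# Set the indexing head to its pointer and lock it again

### The arm

A 6-joint arm with a two-finger parallel gripper is mounted at the origin on a cart in front of the work surface, level with it; the furniture and walls round the work are solid. World frame = base frame: x ahead of the robot, y to its left, z up, the work surface at z = 0. Lengths are in m, angles in rad, forces in N, time in s.
With the tool pointing down it reaches from about 0.25 to 0.725 m from the base axis. Payload 4 kg.
Tool frame: the origin (TCP) lies at the very end of the fingers, on their centre line; the grasp point (between the pads) lies 19 mm behind it; x points along the fingers, y is the direction in which the jaws open and shut, and the axes are right-handed (so a half turn about x gives the same grasp; the last joint's range is limited). The gripper opens to 85 mm and grips with 20 to 120 N. Pads are 22 mm wide; open, the fingers measure 114 mm over their backs; the gripper's body (76 mm by 85 mm) begins 54 mm behind the grasp point. The pads swing forward as they close: fully open they stand 13 mm farther back than shut.
Start: joints at [-1.103, 0.241, 0.005, 1.335, 0, 1.571], TCP at [0.225, -0.446, 0.231] pointing down, gripper open.
Joint ranges: [-2.72, 2.72], [-1.05, 1.87], [-1.09, 1.28], [-1.99, 2.15], [-1.42, 1.44], [-3.14, 3.14]. Speed limits (rad/s): [2.79, 2.79, 3.14, 3.14, 3.14, 3.14].

### API

Orientations are given as a unit quaternion [x, y, z, w].
In Python, from workcell import get_obs, camera, job_done gives the robot as it stands. The module is installed in compiled form; this text tells all that it offers.
- The arm moves only by the tool arm_command, never from a script. Its argument "motion" is a list of rows, each an object of numbers: "x", "y", "z": the shift along the tool's x, y, z in m; "roll": the turn about the tool's x in rad; "fingers": the opening, from 0 (shut) to 1 (fully open). A call has 1 to 20 rows; each row shifts and turns the pose as measured when the row begins, along the tool's axes as they then stand; what a row does not reach is not made up. A row lasts 1/12 s, in which the tool goes at most 41.7 mm and 7.16 degrees, less where a joint would pass 70% of its speed; a pose out of reach is approached as far as the arm can. A call is refused whole if a number of a shift passes 0.0417 or a number of a turn 0.125, either way. A call with a gripper value outside its range is refused whole. The fingers move at their own pace and stop on an object; the grip force is fixed at half the most. Time passes only in rows, so rows that do not move let the fingers close. It gives the time, the measured TCP pose, the force and the opening at its end, in the units of the state.
- get_obs(): the state, without advancing time (a new reading comes with each control period).
- camera(name): name is "scene" or "top" or "wrist"; returns a dict with "frame" (384x512x3 uint8, red, green, blue), "intrinsics" (3x3 intrinsics, pixels), "k1" (the pictures are not rectified: a ray, as slopes to the right and down, at radius r is drawn at 1 + k1 r^2 times it, then the intrinsics apply), "rvec" (rotation vector, rad) and "tvec" (3), from world to camera coordinates, as OpenCV has them. Camera axes: x right, y down, z forward; pixel columns grow to the right and rows downward; lengths in m; the calibration is good to about 2 mm. A picture is of the moment at which its call begins. There is no depth.
- job_done(): hands the job in, once; it reports no verdict.
The state is a dict: "clock": time; "joint_pos": joint angles; "joint_vel": joint speeds; "tau": joint torques, N m; "eef_pos": TCP position; "tool_rot": TCP orientation; "ft_force": force on the tool from outside, world axes, zero at the start; "ft_torque": the same for the moment, N m; "grip_width": finger opening in m.
Only numpy, scipy, OpenCV 4.12 (cv2) and the standard library are available. Lean on these libraries where they do the work, as an engineer would, in place of code of your own. Each camera call takes 0.05 s, during which the arm holds its last target.

### The job

Set the indexing head on the desk to the angle that its pointer marks for the next part, and lock it again. Slide the bolt that keeps the clamp lever shut right back, swing the lever wide open, and turn the dial by its grip bar until the raised zero mark on the rim stands exactly at the pointer behind it. Then swing the lever fully home, slide the bolt fully home beside it, and let go; leave the pointer where it is set and do not disturb the other things on the desk.

Things in the scene. Friction and masses are not known exactly. Their poses are not given: they have to be found in the camera images.
- indexer: Indexing head on a grey angle table, fixed to the desk, turned about the vertical. Base plate 212 x 244 mm; origin under its middle, x to the rear, y to the left. Its hinged face plate (242 x 242 mm, top edge 140 mm high) tilts 25 degrees to the front. All handles move in planes parallel to this face and stand square out of it: a gripper leaning 25 degrees meets them straight.
- dial_axis (a point): Fixed point on the dial's axis, at the gripping height of its grip bar, 59 mm out from the tilted face. z: the dial's axis, out of the face (up and to the front); x: up the slope to the rear; y: to the left along the face. Seen in this frame the face reaches from -150 to 92 mm in x and in y.
- dial_grip (a point): Middle of the dial's black grip bar: same point as dial_axis, but turning with the dial; y runs along the bar, x square to it towards the zero mark, z is the dial's axis. Bar 96 mm long, 18 mm thick, 24 mm high; its underside is 18 mm, this point 31 mm above the top of the pale metal dial (150 mm across, 16 mm thick, divided every 6 degrees). Unclamped friction 0.12 N m; stays where left.
- dial (a joint): Angle of the dial in rad: 0 when its zero mark points straight up the slope, growing counter-clockwise as seen facing the dial (the mark moves to the left). Starts at 0.75 to 1.25; range -2.8 to 2.8. While the lever is home, a brass shoe on the rim holds the dial firmly.
- zero_mark (a point): Outer end of the dial's zero mark: a dark raised rib, 6 mm wide and 21 mm long, at the top edge of the rim and running on down the rim, far thicker than the graduation lines. 75 mm from the axis, 31 mm below dial_grip along the axis, square to the grip bar. Turns with the dial.
- pointer_tip (a point): Tip of the pointer: a steel block (16 x 20 x 24 mm) with a thumb screw and a dark cone pointing inwards at the rim, on a curved rail at the far (upper) side of the dial. Tip 77 mm from the axis, level with the dial's top. Set somewhere within 0.25 rad of the middle; must stay there. With the dial set right the zero mark is 2 mm from the tip.
- pointer (a joint): Angle of the pointer on its rail in rad, about the dial's axis in the same sense as joint dial: the dial is set right when joint dial equals joint pointer. Stiff; not to be moved.
- clamp_lever (a joint): Angle of the clamp lever in rad about an axis parallel to the dial's: 0 home (dial clamped; start), growing counter-clockwise as seen facing the dial, so that the knob swings to the right and up the slope; 0.85 at its open stop. The clamp lets go beyond 0.55. Stays where left; 2 to 5 N at the knob. The bolt, when home, blocks it.
- lever_knob (a point): Gripping point of the clamp lever's knob: upright, black, round, 24 mm across, 36 mm tall, at the end of a flat steel arm at the right of the dial that reaches down the slope when home. The point is 15 mm below the knob's top, 32 mm above the arm, 95 mm from lever_pivot. z: along the knob, out of the face. Turns with the lever. A gripper may lean up to 15 degrees off z.
- lever_pivot (a point): Point on the clamp lever's pivot axis, as high above the face as lever_knob; at 45 mm up the slope and 88 mm to the right of the dial's axis. Nothing stands there to grip. z: the pivot axis.
- keeper (a joint): Place of the keeper bolt in m: 0 home (up the slope, its round nose close beside the outer side of the lever's end, blocking it; start), growing to 0.030 at its stop as it is drawn straight down the slope. From 0.022 the lever is free. Friction 1.5 N; stays where left. It goes home only with the lever within 0.03 rad of home.
- keeper_knob (a point): Gripping point of the keeper bolt's knob: upright, dark, round, 21 mm across, 34 mm tall, on a 12 mm slide bolt in two guides at the right front of the face. The point is 14 mm below the knob's top, 26 mm above the guides. Bolt home: 100 mm down the slope and 113 mm to the right of the dial's axis. z: along the knob, out of the face; a gripper may lean up to 15 degrees off it.
- flange: Bystander: grey turned flange, 58 mm across and 30 mm high, loose at the left of the head. Origin under its middle.
- loupe: Bystander: black loupe, 35 mm across and 40 mm high, loose at the left of the head. Origin under its middle.
- calculator: Bystander: dark desk calculator 150 x 98 x 16 mm, loose, left front. Origin under its middle.
- masking_tape: Bystander: roll of tan masking tape, 100 mm across and 25 mm high, loose, right. Origin under its middle.
- mug: Bystander: white mug 78 mm across with handle and 93 mm high, loose, behind the head. Origin under its middle.
- stapler: Bystander: small stapler 65 x 91 x 35 mm, loose, behind the head. Origin under its middle.

How it is judged:
By the outcome, as a careful person would: the job done as asked, in the order asked, and still so for the second after the job is handed in, with the robot touching nothing.
It also fails if it takes over 61 s, if anything falls off the work surface, if the arm or the gripper's body presses on something with over 40 N, if the wrist force passes 120 N, or if a joint passes its speed limit or range.

## Working session

There is one attempt and no reset: what is moved stays moved. The work goes in short steps, Python scripts to look and compute and a tool call to move; the robot and the scene stay as the last step left them, time stands still between calls to the robot, and variables do not carry over. Pictures are saved under pics/ and viewed, and the job is handed in when it is done.

Besides the shell and the picture viewer there is one more tool, called after ">>>" by a JSON object that holds its "op" and its "data", one argument or row to a line. arm_command: Moves the arm, as the interface text tells. Its arguments: {"type":"object","properties":{"motion":{"type":"array","items":{"type":"object","properties":{"x":{"type":"number"},"y":{"type":"number"},"z":{"type":"number"},"roll":{"type":"number"},"fingers":{"type":"number"}}}}},"required":["motion"]}

```bash
mkdir -p pics; python3 - <<'E'
from workcell import get_obs,camera
import cv2,numpy as np
o=get_obs()
for k,v in o.items(): print(k,np.round(v,4))
for n in ["scene","top","wrist"]:
    c=camera(n); cv2.imwrite(f"pics/{n}0.png",cv2.resize(c["frame"][:,:,::-1],(768,576),interpolation=cv2.INTER_CUBIC))
    np.savez(f"pics/{n}0.npz",**c)
    print(n,c["intrinsics"].tolist(),c["k1"],c["rvec"],c["tvec"])
E
```

```text
clock 0.0
joint_pos [-1.103   0.2414  0.0037  1.3352  0.      1.5708]
joint_vel [ 0.0016  0.0006  0.0003 -0.0005  0.0005  0.0007]
tau [ 1.00000e-04 -3.72324e+01  2.52405e+01  1.71000e-02  1.00000e-04
  0.00000e+00]
eef_pos [ 0.2252 -0.4457  0.2304]
tool_rot [-0.6877 -0.1646  0.688  -0.1632]
ft_force [-1.0782  0.4924 -0.3087]
ft_torque [-0.0009 -0.0085 -0.0228]
grip_width 0.0855
scene [[379.0474672216675, 0.0, 255.6425164931577], [0.0, 379.0474672216675, 189.75889193888136], [0.0, 0.0, 1.0]] -0.040085372802154184 [ 0.7104982  -2.39711423  1.40295743] [0.49802581 0.25494402 0.99020524]
top [[396.2357782356132, 0.0, 254.7995547412316], [0.0, 396.2357782356132, 195.83483257285525], [0.0, 0.0, 1.0]] -0.09319896093890333 [ 2.1359625  -2.17318856  0.17190172] [0.00422316 0.62275052 1.13645039]
wrist [[342.95076236823047, 0.0, 253.56034735304027], [0.0, 342.95076236823047, 190.33777513233002], [0.0, 0.0, 1.0]] -0.0242316214660257 [-2.48212237  1.52698198  0.20333177] [-0.49814456 -0.03370517  0.37892881]
```

View pics/scene0.png

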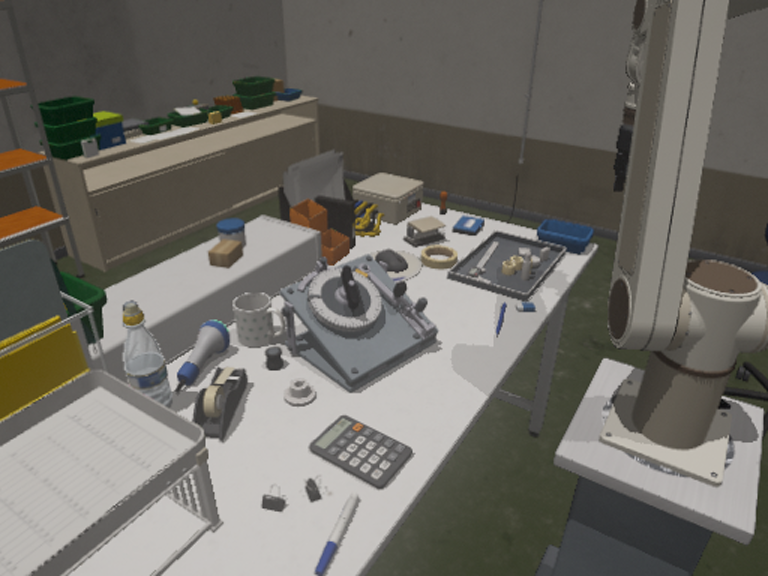

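View pics/top0.png

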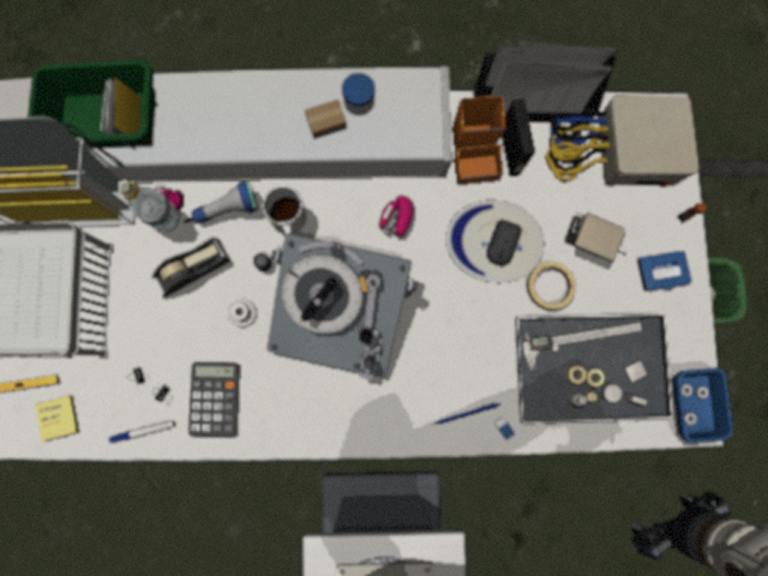

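View pics/wrist0.png

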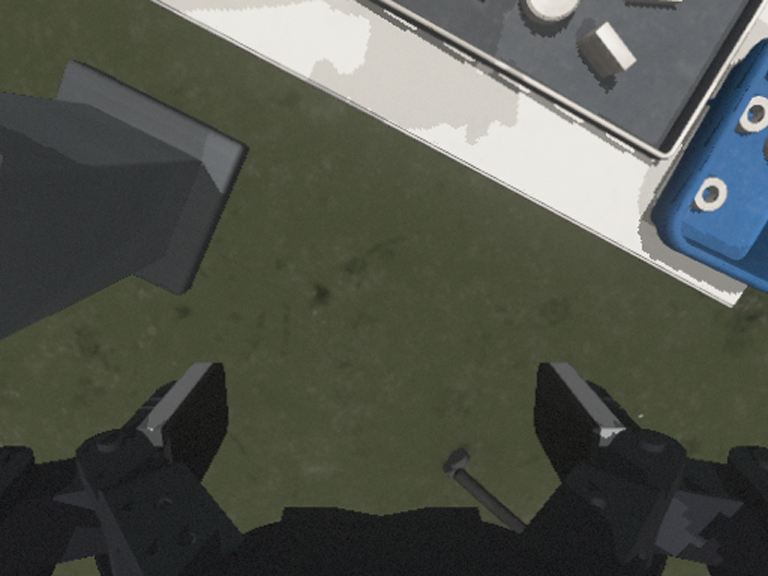

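View crops.

```bash
python3 - <<'E'
import cv2,numpy as np
c=np.load("pics/top0.npz")["frame"][:,:,::-1]
cv2.imwrite("pics/t0c.png",cv2.resize(c[145:265,170:290],(600,600),interpolation=cv2.INTER_CUBIC)) #5x
c=np.load("pics/scene0.npz")["frame"][:,:,::-1]
cv2.imwrite("pics/s0c.png",cv2.resize(c[160:264,180:300],None,fx=5.5,fy=5.5,interpolation=cv2.INTER_CUBIC))
E
```

```text
(no output)
```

View pics/t0c.png

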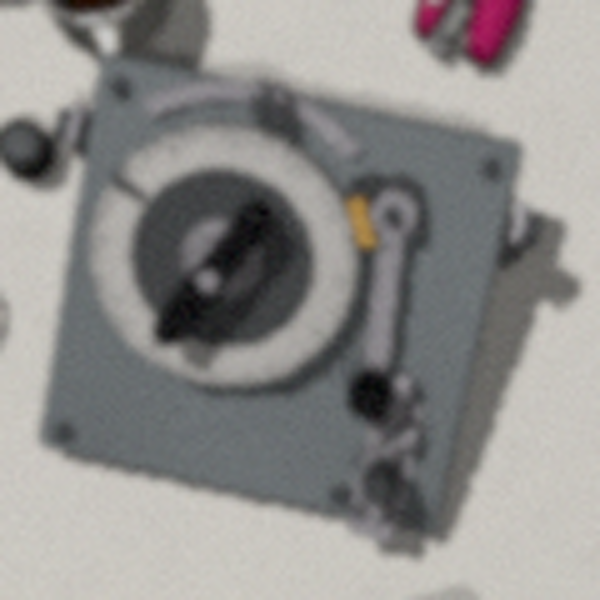

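View pics/s0c.png

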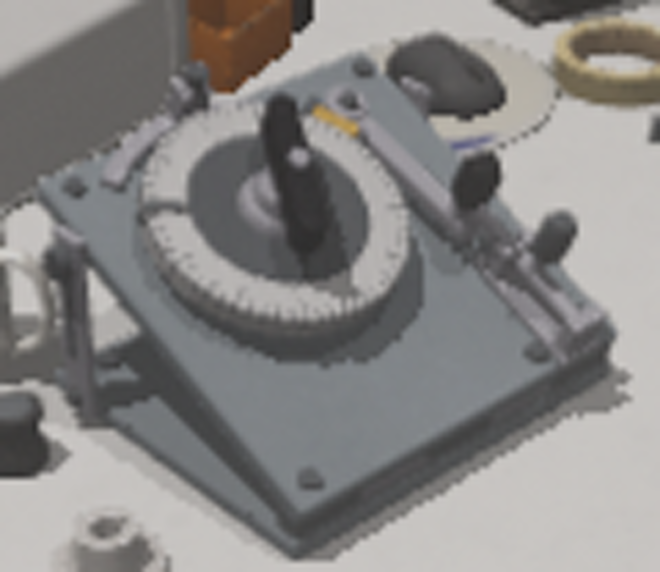

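```bash
cat > h.py <<'E'
import numpy as np,cv2
from scipy.spatial.transform import Rotation as R
from scipy.optimize import least_squares
def proj(c,P):
    P=np.atleast_2d(P); 
    d=np.array([float(c["k1"]),0,0,0,0])
    return cv2.projectPoints(P.astype(float),c["rvec"],c["tvec"],c["intrinsics"],d)[0][:,0]
def ray(c,uv):
    d=np.array([float(c["k1"]),0,0,0,0])
    n=cv2.undistortPoints(np.array(uv,float).reshape(-1,1,2),c["intrinsics"],d)[:,0]
    Rm=cv2.Rodrigues(c["rvec"])[0]
    v=np.c_[n,np.ones(len(n))]@Rm; o=-Rm.T@c["tvec"].ravel()
    return o,v
T=np.deg2rad(25)
ZD=0.140-0.092*np.sin(T)+0.059*np.cos(T)
def RD(yaw): return R.from_euler("z",yaw)*R.from_euler("y",-T)  # x up slope to rear, z out & front
def DW(p,pts): # p=(x,y,yaw) of dial_axis
    return RD(p[2]).apply(np.atleast_2d(pts))+np.array([p[0],p[1],ZD])
def WD(p,pts): return RD(p[2]).inv().apply(np.atleast_2d(pts)-np.array([p[0],p[1],ZD]))
E
cat > fit.py <<'E'
from h import *
ct=dict(np.load("pics/top0.npz"));cs=dict(np.load("pics/scene0.npz"))
C=np.array([[92,92,-59],[92,-150,-59],[-150,92,-59],[-150,-150,-59]])/1000
t=np.array([[107,60],[520,145],[45,440],[437,540]])/5+[170-.4,145-.4]
s=np.array([[40,185],[365,55],[300,512],[612,335]])/5.5+[180-.4,160-.4]
f=lambda p:np.r_[(proj(ct,DW(p,C))-t).ravel(),(proj(cs,DW(p,C))-s).ravel()]
r=least_squares(f,[.55,0.05,-.2]);print(r.x,np.round(r.fun.reshape(-1,2),1).tolist())
for nm,c,tt in (("top",ct,t),("scene",cs,s)):
    r=least_squares(lambda p:(proj(c,DW(p,C))-tt).ravel(),[.55,0.05,-.2]);print(nm,r.x,np.round(r.fun.reshape(-1,2),1).tolist())
E
python3 fit.py
```

```text
[ 0.6003127   0.11099387 -0.2395076 ] [[-1.5, -1.8], [0.9, 0.1], [-1.9, 1.1], [-0.6, -0.7], [-0.5, -1.7], [0.2, -2.1], [0.9, 0.2], [2.4, -1.0]]
top [ 0.5992345   0.10887487 -0.23720584] [[-0.8, -1.4], [1.6, 0.3], [-1.1, 1.5], [0.3, -0.4]]
scene [ 0.59975458  0.11570949 -0.2410686 ] [[-1.4, -1.0], [-0.3, -1.6], [-0.0, 1.2], [1.9, -0.2]]
```

```bash
cat >> h.py <<'E'
def plan(o,target,yaxis=None):
    r=R.from_quat(o["tool_rot"]); d=r.inv().apply(np.array(target)-o["eef_pos"])
    roll=0
    if yaxis is not None:
        y=r.inv().apply(np.r_[yaxis,0]); roll=np.arctan2(y[2],y[1]); roll=(roll+np.pi/2)%np.pi-np.pi/2
    return d,roll
def overlay(name,c,p,th=None,ph=None,f=1.5):
    im=cv2.resize(c["frame"][:,:,::-1],None,fx=f,fy=f,interpolation=cv2.INTER_CUBIC)
    def dr(P,col,cl=False):
        q=(proj(c,DW(p,np.array(P)/1000))+.5)*f-.5
        cv2.polylines(im,[np.round(q*8).astype(np.int32)],cl,col,1,cv2.LINE_AA,3)
    dr([[92,92,-59],[92,-150,-59],[-150,-150,-59],[-150,92,-59]],(0,0,255),True)
    a=np.linspace(0,2*np.pi,60); dr(np.c_[75*np.cos(a),75*np.sin(a),a*0-31],(0,255,255),True)
    for t,col in ((th,(0,255,0)),(ph,(255,0,255))):
        if t is not None: dr([[50*np.cos(t),50*np.sin(t),-31],[90*np.cos(t),90*np.sin(t),-31]],col)
    return im
E
python3 - <<'E'
from h import *
from workcell import get_obs
o=get_obs(); r=R.from_quat(o["tool_rot"]); print(r.as_matrix().round(3))
w=dict(np.load("pics/wrist0.npz")); Rm=cv2.Rodrigues(w["rvec"])[0]; cp=-Rm.T@w["tvec"].ravel()
print("cam in tool",r.inv().apply(cp-o["eef_pos"]), (r.as_matrix().T@Rm.T).round(3))
p=[.6,.111,-.2395]
for n in("top","scene"):
    c=dict(np.load(f"pics/{n}0.npz")); im=overlay(n,c,p,f=4)
    u=(proj(c,DW(p,[0,0,0]))[0]*4).astype(int); cv2.imwrite(f"pics/{n}0o.png",im[max(0,u[1]-280):u[1]+300,u[0]-280:u[0]+320])
E
```

```text
[[-0.001  0.451 -0.893]
 [ 0.001 -0.893 -0.451]
 [-1.    -0.002  0.   ]]
cam in tool [-0.1428804  -0.00060863 -0.06483971] [[ 0.001 -0.258  0.966]
 [ 1.    -0.    -0.001]
 [ 0.     0.966  0.258]]
```

View pics/top0o.png

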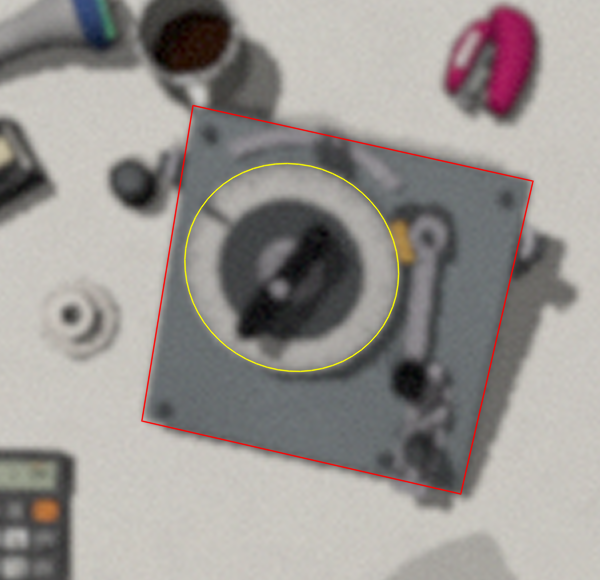

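View pics/scene0o.png

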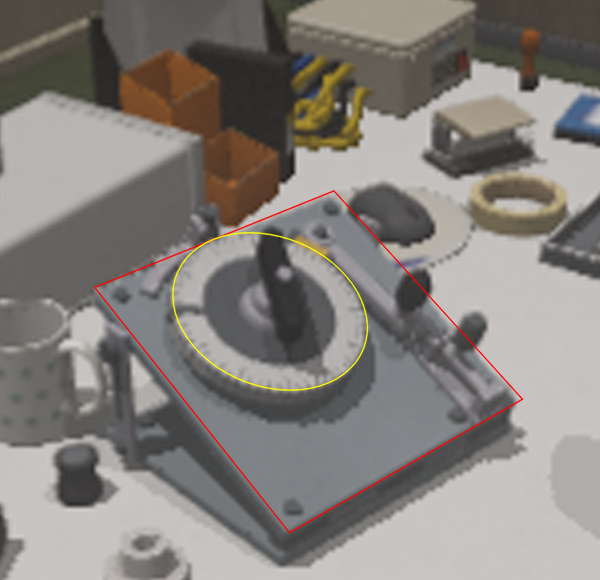

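>>> {"op": "arm_command", "data": {
  "motion": [
    {"x": -0.0025,"y": -0.0175,"z": -0.0237},
    {"x": -0.0025,"y": -0.0175,"z": -0.0237},
    {"x": -0.0025,"y": -0.0175,"z": -0.0237},
    {"x": -0.0025,"y": -0.0175,"z": -0.0237},
    {"x": -0.0025,"y": -0.0175,"z": -0.0237},
    {"x": -0.0025,"y": -0.0175,"z": -0.0237},
    {"x": -0.0025,"y": -0.0175,"z": -0.0237},
    {"x": -0.0025,"y": -0.0175,"z": -0.0237},
    {"x": -0.0025,"y": -0.0175,"z": -0.0237},
    {"x": -0.0025,"y": -0.0175,"z": -0.0237},
    {"x": -0.0025,"y": -0.0175,"z": -0.0237},
    {"x": -0.0025,"y": -0.0175,"z": -0.0237},
    {"x": -0.0025,"y": -0.0175,"z": -0.0237},
    {"x": -0.0025,"y": -0.0175,"z": -0.0237},
    {"x": -0.0025,"y": -0.0175,"z": -0.0237},
    {"x": -0.0025,"y": -0.0175,"z": -0.0237},
    {"x": -0.0025,"y": -0.0175,"z": -0.0237},
    {"x": -0.0025,"y": -0.0175,"z": -0.0237},
    {"x": -0.0025,"y": -0.0175,"z": -0.0237},
    {"x": -0.0025,"y": -0.0175,"z": -0.0237}
  ]
}}

```text
schema error: expected keys x, y, z, roll, fingers
```

>>> {"op": "arm_command", "data": {
  "motion": [
    {"roll": -0.122},
    {"roll": -0.122},
    {"roll": -0.122},
    {"roll": -0.122},
    {"roll": -0.122},
    {"roll": -0.122},
    {"roll": -0.122},
    {"roll": -0.122},
    {"roll": -0.122},
    {"roll": -0.122},
    {"roll": -0.122},
    {"roll": -0.122},
    {"roll": -0.122},
    {"roll": -0.122},
    {"roll": -0.122},
    {"roll": -0.122},
    {"roll": -0.122},
    {"roll": -0.122},
    {"roll": -0.122},
    {"roll": -0.122}
  ]
}}

```text
schema error: expected keys x, y, z, roll, fingers
```

```bash
cat > look.py <<'E'
import sys
from h import *
from workcell import get_obs,camera
n,tag=sys.argv[1],sys.argv[2]
o=get_obs(); c=camera(n); np.savez(f"pics/{tag}.npz",**c)
f=float(sys.argv[3]) if len(sys.argv)>3 else 1.5
im=cv2.resize(c["frame"][:,:,::-1],None,fx=f,fy=f,interpolation=cv2.INTER_CUBIC)
if len(sys.argv)>4:
    x0,y0,x1,y1=map(int,sys.argv[4].split(",")); im=cv2.resize(c["frame"][y0:y1,x0:x1,::-1],None,fx=f,fy=f,interpolation=cv2.INTER_CUBIC)
cv2.imwrite(f"pics/{tag}.png",im)
r=R.from_quat(o["tool_rot"]).as_matrix()
print("t",o["clock"],"tcp",o["eef_pos"].round(4),"yhead",np.arctan2(r[1,1],r[0,1]).round(4),"F",np.round(o["ft_force"],1),"w",o["grip_width"],"q6",o["joint_pos"].round(2))
E
python3 look.py wrist w1
```

```text
t 0.15 tcp [ 0.2252 -0.4459  0.2306] yhead -1.103 F [-0.1  0.7 -0.3] w 0.08538316888038756 q6 [-1.1   0.24  0.    1.34 -0.    1.57]
```

View pics/w1.png

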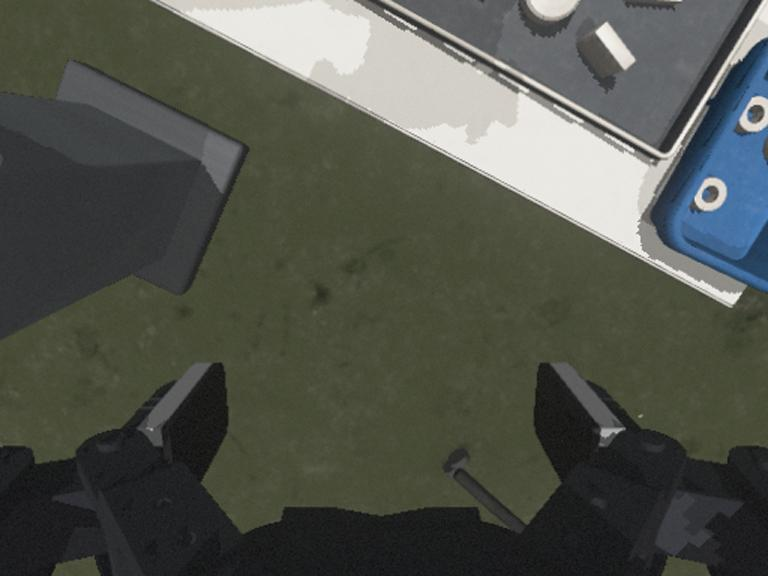

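>>> {"op": "arm_command", "data": {
  "motion": [
    {"x": -0.002,"y": -0.015,"z": -0.0286,"roll": 0,"fingers": 1},
    {"x": -0.002,"y": -0.015,"z": -0.0286,"roll": 0,"fingers": 1},
    {"x": -0.002,"y": -0.015,"z": -0.0286,"roll": 0,"fingers": 1},
    {"x": -0.002,"y": -0.015,"z": -0.0286,"roll": 0,"fingers": 1},
    {"x": -0.002,"y": -0.015,"z": -0.0286,"roll": 0,"fingers": 1},
    {"x": -0.002,"y": -0.015,"z": -0.0286,"roll": 0,"fingers": 1},
    {"x": -0.002,"y": -0.015,"z": -0.0286,"roll": 0,"fingers": 1},
    {"x": -0.002,"y": -0.015,"z": -0.0286,"roll": 0,"fingers": 1},
    {"x": -0.002,"y": -0.015,"z": -0.0286,"roll": 0,"fingers": 1},
    {"x": -0.002,"y": -0.015,"z": -0.0286,"roll": 0,"fingers": 1},
    {"x": -0.002,"y": -0.015,"z": -0.0286,"roll": 0,"fingers": 1},
    {"x": -0.002,"y": -0.015,"z": -0.0286,"roll": 0,"fingers": 1},
    {"x": -0.002,"y": -0.015,"z": -0.0286,"roll": 0,"fingers": 1},
    {"x": -0.002,"y": -0.015,"z": -0.0286,"roll": 0,"fingers": 1},
    {"x": -0.002,"y": -0.015,"z": -0.0286,"roll": 0,"fingers": 1},
    {"x": -0.002,"y": -0.015,"z": -0.0286,"roll": 0,"fingers": 1},
    {"x": -0.002,"y": -0.015,"z": -0.0286,"roll": 0,"fingers": 1},
    {"x": -0.002,"y": -0.015,"z": -0.0286,"roll": 0,"fingers": 1},
    {"x": -0.002,"y": -0.015,"z": -0.0286,"roll": 0,"fingers": 1},
    {"x": -0.002,"y": -0.015,"z": -0.0286,"roll": 0,"fingers": 1}
  ]
}}

```text
clock: 1.87
eef_pos: [0.6145, 0.0982, 0.2671]
tool_rot: [-0.687, -0.16, 0.691, -0.158]
ft_force: [1.6, -0.5, 0.4]
grip_width: 0.0853
```

>>> {"op": "arm_command", "data": {
  "motion": [
    {"x": 0,"y": 0,"z": 0,"roll": -0.122,"fingers": 1},
    {"x": 0,"y": 0,"z": 0,"roll": -0.122,"fingers": 1},
    {"x": 0,"y": 0,"z": 0,"roll": -0.122,"fingers": 1},
    {"x": 0,"y": 0,"z": 0,"roll": -0.122,"fingers": 1},
    {"x": 0,"y": 0,"z": 0,"roll": -0.122,"fingers": 1},
    {"x": 0,"y": 0,"z": 0,"roll": -0.122,"fingers": 1},
    {"x": 0,"y": 0,"z": 0,"roll": -0.122,"fingers": 1},
    {"x": 0,"y": 0,"z": 0,"roll": -0.122,"fingers": 1},
    {"x": 0,"y": 0,"z": 0,"roll": -0.122,"fingers": 1},
    {"x": 0,"y": 0,"z": 0,"roll": -0.122,"fingers": 1},
    {"x": 0,"y": 0,"z": 0,"roll": -0.122,"fingers": 1},
    {"x": 0,"y": 0,"z": 0,"roll": -0.122,"fingers": 1},
    {"x": 0,"y": 0,"z": 0,"roll": -0.122,"fingers": 1},
    {"x": 0,"y": 0,"z": 0,"roll": -0.122,"fingers": 1},
    {"x": 0,"y": 0,"z": 0,"roll": -0.122,"fingers": 1},
    {"x": 0,"y": 0,"z": 0,"roll": -0.122,"fingers": 1},
    {"x": 0,"y": 0,"z": 0,"roll": -0.122,"fingers": 1},
    {"x": 0,"y": 0,"z": 0,"roll": -0.122,"fingers": 1},
    {"x": 0,"y": 0,"z": 0,"roll": -0.122,"fingers": 1},
    {"x": 0,"y": 0,"z": 0,"roll": -0.122,"fingers": 1}
  ]
}}

```text
clock: 3.53
eef_pos: [0.6153, 0.1079, 0.2526]
tool_rot: [0.064, 0.714, -0.066, 0.694]
ft_force: [-0.4, 0.5, 0.3]
grip_width: 0.0853
```

```bash
python3 look.py wrist w1
```

```text
t 3.5333 tcp [0.6153 0.1079 0.2526] yhead 1.3865 F [-0.4  0.5  0.3] w 0.08527185320895378 q6 [0.17 0.52 0.47 1.55 0.   0.36]
```

View pics/w1.png

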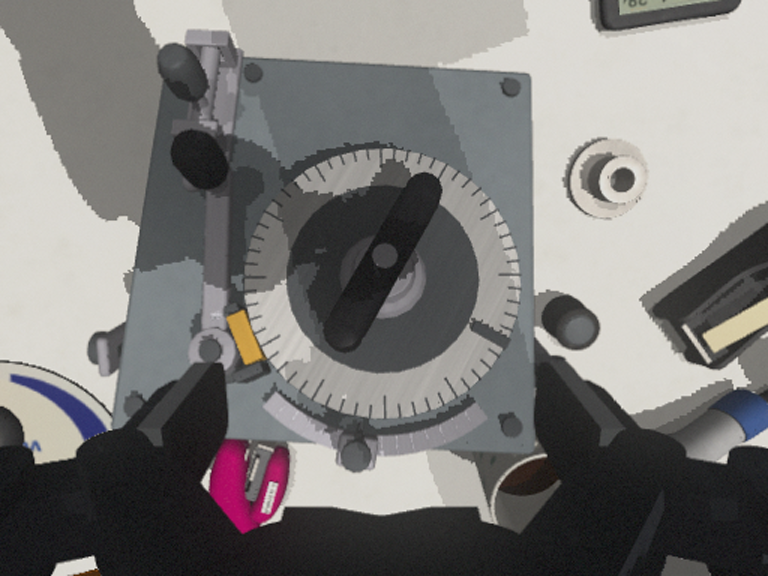

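```bash
cat > fit2.py <<'E'
import sys
from h import *
c=dict(np.load(sys.argv[1])) if len(sys.argv)>1 else dict(np.load("pics/w1.npz"))
im=c["frame"]
p=np.array([.6,.111,-.2395])
print("dial centre top px",proj(c,DW(p,[0,0,-.031]))*1.5, "bar",proj(c,DW(p,[0,0,0]))*1.5)
cv2.imwrite("pics/w1o.png",overlay("",c,p))
cv2.imwrite("pics/w1c.png",cv2.resize(im[190:318,150:355,::-1],None,fx=3.9,fy=3.9,interpolation=cv2.INTER_CUBIC))
E
python3 fit2.py
```

```text
dial centre top px [[379.92112634 276.0500923 ]] bar [[381.11547667 262.00628781]]
```

View pics/w1o.png

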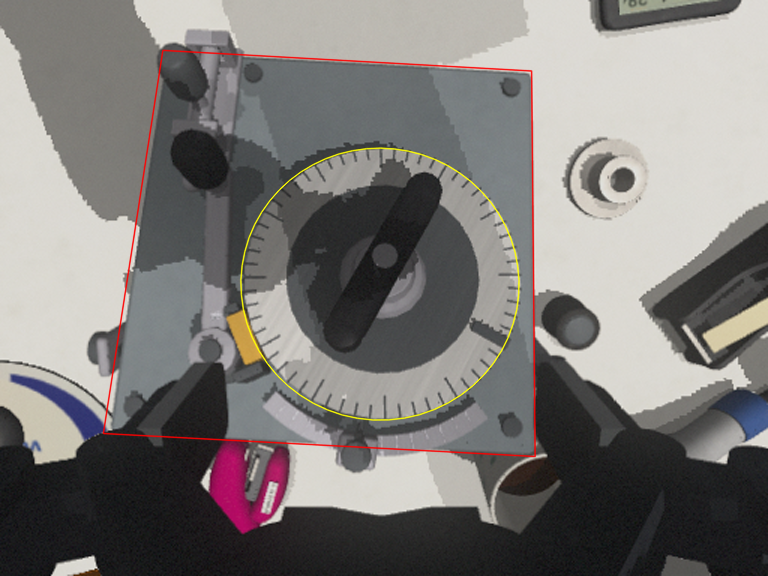

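View pics/w1c.png

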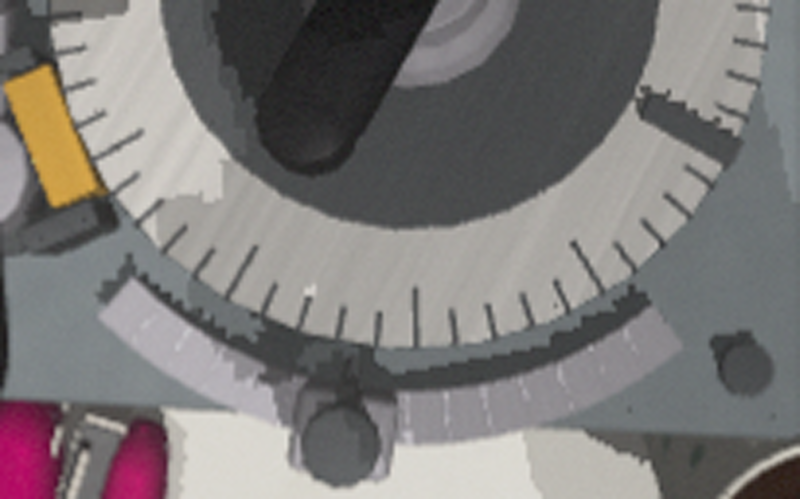

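```bash
cat > fit3.py <<'E'
from h import *
import h
c=dict(np.load("pics/w1.npz"))
# picks in 1.5x picture
pk={"L":244.5,"R":521,"T":149,"B":418}
a=np.linspace(0,2*np.pi,720)
circ=np.c_[75*np.cos(a),75*np.sin(a),a*0-31]/1000
cor=np.array([[92,92,-59],[-150,92,-59]])/1000; corpx=np.array([[534.5,452],[530.5,73]])/1.5
def f(q):
    sh=np.array([0,0,q[3]])
    e=proj(c,DW(q,circ)+sh)*1.5
    r=[e[:,0].min()-pk["L"],e[:,0].max()-pk["R"],e[:,1].min()-pk["T"],e[:,1].max()-pk["B"]]
    return np.r_[r,((proj(c,DW(q,cor)+sh)-corpx)*1.5).ravel()]
r=least_squares(f,[.6,.111,-.2395,0],diff_step=1e-4);print(r.x.round(4),r.fun.round(1))
q=r.x.copy(); 
def hit(uv,z,q=q):
    o,v=ray(c,uv); o=WD(q,o-[0,0,q[3]])[0]; v=RD(q[2]).inv().apply(v)
    return o+v*((z-o[2])/v[:,2])[:,None]
crop=lambda x,y:[150+x/3.9-.4,190+y/3.9-.4]
for n,uv in (("mark out",crop(733,152)),("mark in",crop(655,107)),("ptr tip",crop(346,352)),("ptr screw",crop(341,445))):
    P=hit([uv],-.031)[0]; print(n,(P*1000).round(1),"ang",np.arctan2(P[1],P[0]).round(3),"rad",np.hypot(*P[:2]).round(4))
E
python3 fit3.py
```

```text
[ 0.6012  0.1123 -0.2371 -0.004 ] [ 0.6 -1.8  0.2 -0.7  0.9  1.   0.5 -0.6]
mark out [ 33.1  67.9 -31. ] ang 1.118 rad 0.0755
mark in [ 24.5  51.7 -31. ] ang 1.127 rad 0.0572
ptr tip [ 76.8  -9.4 -31. ] ang -0.122 rad 0.0774
ptr screw [ 94.6  -9.4 -31. ] ang -0.099 rad 0.0951
```

```bash
cat > kn.py <<'E'
from h import *
q=[.6006,.1115,-.2380]
out=[]
for n in ("w1","scene0","top0"):
    c=dict(np.load(f"pics/{n}.npz"))
    f=7; u=proj(c,DW(q,[-.075,-.1,-.01]))[0].astype(int)
    h=42
    im=c["frame"][max(0,u[1]-h):u[1]+h,u[0]-h:u[0]+h,::-1]; o=np.array([u[0]-h,max(0,u[1]-h)])
    g=7 if n!="w1" else 7
    im=cv2.resize(im,None,fx=g,fy=g,interpolation=cv2.INTER_CUBIC)
    for (x,y,col) in ((-.1,-.113,(0,255,255)),(-.05,-.088,(0,255,0))):
        for z in np.arange(-50,31,10):
            e=((proj(c,DW(q,[x,y,z/1000]))[0]-o+.5)*g-.5).astype(int)
            cv2.circle(im,tuple(e),3 if z else 6,col,-1)
    cv2.imwrite(f"pics/kn_{n}.png",im)
E
python3 kn.py
```

```text
(no output)
```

View pics/kn_w1.png

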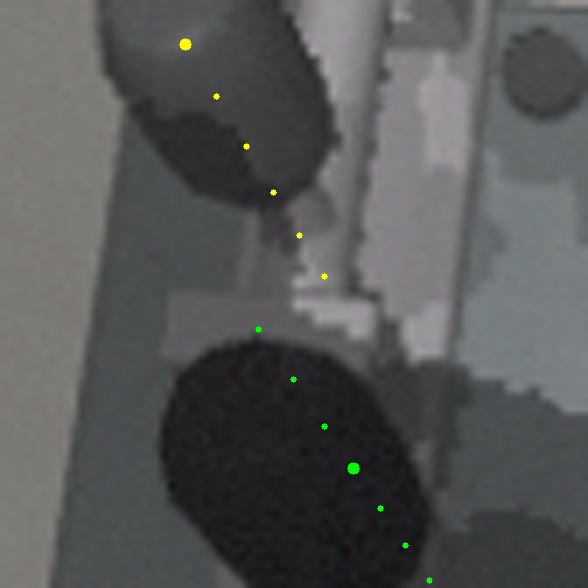

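View pics/kn_scene0.png

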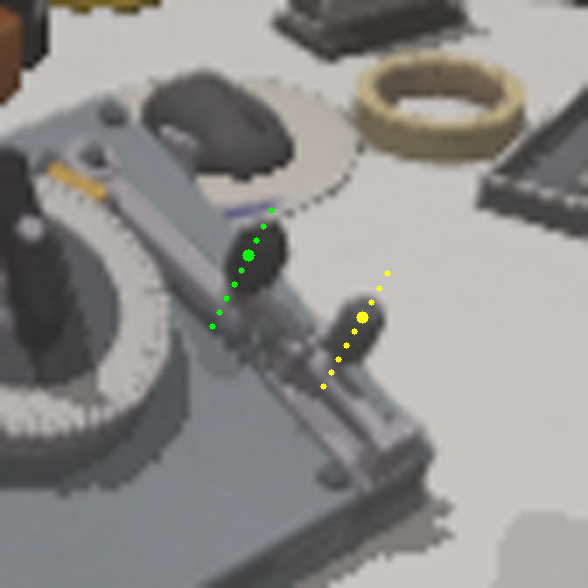

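```bash
python3 - <<'E'
from h import *
c=dict(np.load("pics/w1.npz"))
im=cv2.resize(c["frame"][15:135,90:190,::-1],None,fx=5,fy=5,interpolation=cv2.INTER_CUBIC)
im=np.clip(im.astype(float)*2.0,0,255).astype(np.uint8)
cv2.imwrite("pics/kw.png",im)
c=dict(np.load("pics/scene0.npz"))
im=cv2.resize(c["frame"][180:230,250:300,::-1],None,fx=11,fy=11,interpolation=cv2.INTER_CUBIC)
im=np.clip(im.astype(float)*2.0,0,255).astype(np.uint8)
cv2.imwrite("pics/ks.png",im)
E
```

```text
(no output)
```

View pics/kw.png

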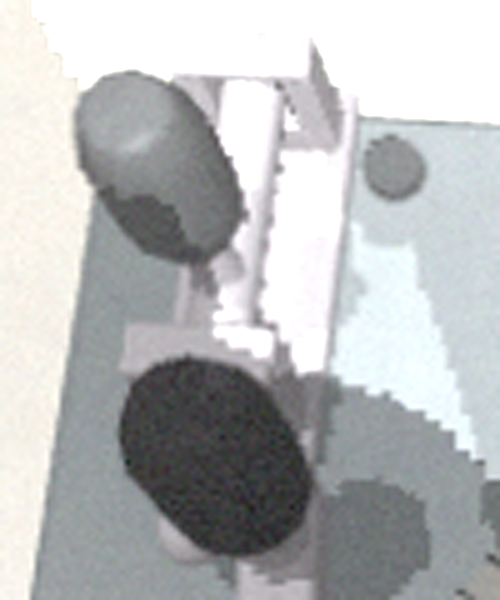

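View pics/ks.png

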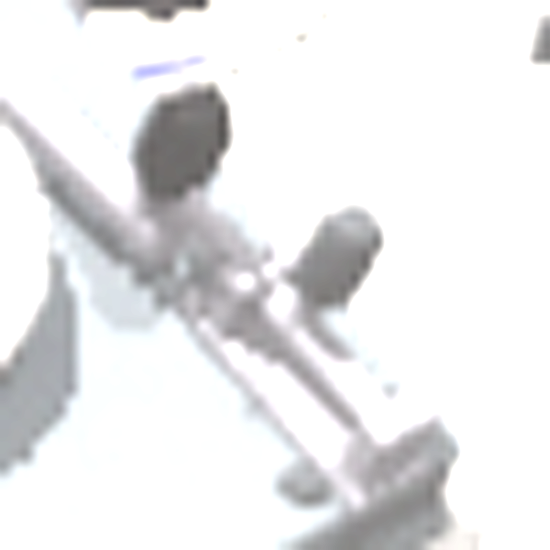

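```bash
cat > tri.py <<'E'
from h import *
q=[.6006,.1115,-.2380]
w=dict(np.load("pics/w1.npz"));s=dict(np.load("pics/scene0.npz"))
def tri(a,b):
    (o1,v1),(o2,v2)=ray(w,[a]),ray(s,[b]); v1=v1[0]/np.linalg.norm(v1);v2=v2[0]/np.linalg.norm(v2)
    A=np.c_[v1,-v2]; k=np.linalg.lstsq(A,o2-o1,rcond=None)[0]
    P1=o1+k[0]*v1;P2=o2+k[1]*v2; return P1,P2
for n,a,b in (("lever",(90+215/5-.4,15+457/5-.4),(250+183/11-.45,180+142/11-.45)),("keeper",(90+160/5-.4,15+168/5-.4),(250+338/11-.45,180+258/11-.45))):
    P1,P2=tri(a,b); print(n,"D mm",(WD(q,(P1+P2)/2)*1000).round(1),"gap",((P1-P2)*1000).round(1),"world",((P1+P2)/2).round(4))
E
python3 tri.py
```

```text
lever D mm [[-50.4 -95.5  -5.1]] gap [-1.  -0.8  0.3] world [0.5358 0.0289 0.1287]
keeper D mm [[-101.2 -111.8   -8.1]] gap [-0.9 -0.8  0.5] world [0.4884 0.0236 0.1045]
```

```bash
cat > pl.py <<'E'
import sys
from h import *
from workcell import get_obs
q=[.6006,.1115,-.2380]
# usage pl.py x y z(mm D) up(mm world) : TCP delta so that grasp point is at D point + up
a=list(map(float,sys.argv[1:5])); o=get_obs()
P=DW(q,np.array(a[:3])/1000)[0]+[0,0,a[3]/1000-.019]
hd=q[2]+np.pi/2 if len(sys.argv)<6 else float(sys.argv[5])
d,roll=plan(o,P,[np.cos(hd),np.sin(hd)])
g=WD(q,o["eef_pos"]+[0,0,.019])[0]*1000
print("now grasp D",g.round(1),"tcp",o["eef_pos"].round(4),"target",P.round(4),"delta tool mm",(d*1000).round(1),"roll",roll.round(3),"F",np.round(o["ft_force"],1),"w",round(float(o["grip_width"])*1000,1),"t",round(float(o["clock"]),2))
E
python3 pl.py -101 -112 -5 4; python3 - <<'E'
exec(open('fit3.py').read().split("r=least")[0])
q=[.6006,.1115,-.2380]
o,v=ray(c,[[210/1.5,348/1.5]]);o=WD(q,o)[0];v=RD(q[2]).inv().apply(v)[0]
for z in(-.04,-.034,-.028): print((o+v*(z-o[2])/v[2])*1000)
E
```

```text
now grasp D [63.1 -0.1 99.6] tcp [0.6152 0.1079 0.2525] target [0.4873 0.0237 0.0924] delta tool mm [ 163.6 -104.9 -106.3] roll 0.057 F [-1.3  0.4  0.4] w 85.5 t 3.58
[ 42.24747245 -90.24067933 -40.        ]
[ 42.62933716 -88.35815767 -34.        ]
[ 43.01120188 -86.47563601 -28.        ]
```

>>> {"op": "arm_command", "data": {
  "motion": [
    {"x": 0,"y": -0.021,"z": -0.0213,"roll": 0.0114,"fingers": 1},
    {"x": 0,"y": -0.021,"z": -0.0213,"roll": 0.0114,"fingers": 1},
    {"x": 0,"y": -0.021,"z": -0.0213,"roll": 0.0114,"fingers": 1},
    {"x": 0.01,"y": -0.021,"z": -0.0213,"roll": 0.0114,"fingers": 1},
    {"x": 0.02,"y": -0.021,"z": -0.0213,"roll": 0.0114,"fingers": 1},
    {"x": 0.02,"y": 0,"z": 0,"roll": 0,"fingers": 1},
    {"x": 0,"y": 0,"z": 0,"roll": 0,"fingers": 1}
  ]
}}

```text
clock: 4.17
eef_pos: [0.4816, 0.0248, 0.1993]
tool_rot: [0.088, 0.713, -0.092, 0.689]
ft_force: [0.8, 0.3, 0.1]
grip_width: 0.0852
```

```bash
python3 pl.py -101 -112 -5 4;  python3 look.py wrist w2
```

```text
now grasp D [ -59.4 -112.3   98. ] tcp [0.4816 0.0248 0.1993] target [0.4873 0.0237 0.0924] delta tool mm [106.6   1.5   9.3] roll -0.019 F [0.8 0.3 0.1] w 85.2 t 4.17
t 4.1667 tcp [0.4816 0.0248 0.1993] yhead 1.3145 F [0.8 0.3 0.1] w 0.08516539979317805 q6 [ 0.05  0.25 -0.07  1.29  0.    0.31]
```

View pics/w2.png

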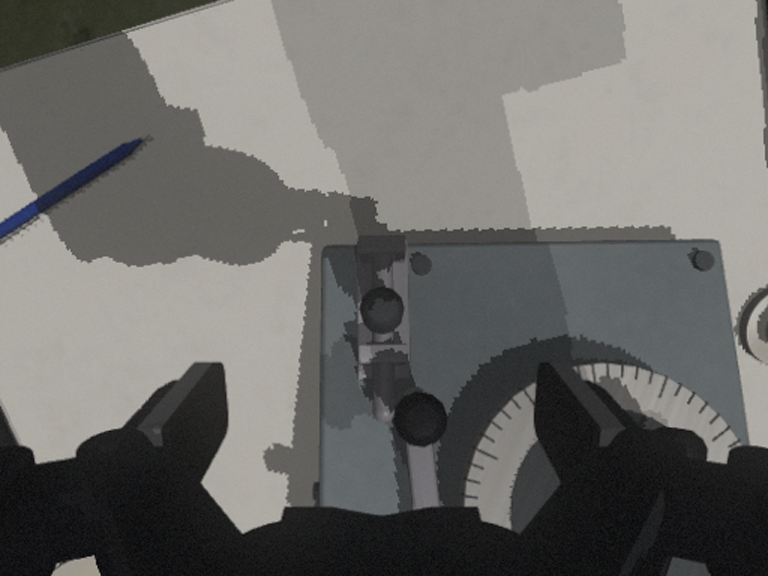

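```bash
python3 - <<'E'
from h import *
q=[.6006,.1115,-.2380]
c=dict(np.load("pics/w2.npz"))
for n,uv,z in (("keep",(382,310),0),("lev",(420.5,418),0),("keep",(382,310),.01),("lev",(420.5,418),.012),("FLcorner",(719,240),-.059),("FRcorner",(323,246),-.059)):
    o,v=ray(c,[(uv[0]/1.5,uv[1]/1.5)]);o=WD(q,o)[0];v=RD(q[2]).inv().apply(v)[0]
    print(n,((o+v*(z-o[2])/v[2])*1000).round(1))
E
```

```text
keep [-100.  -112.1    0. ]
lev [-50.6 -95.5   0. ]
keep [ -98.4 -112.    10. ]
lev [-51.2 -96.2  12. ]
FLcorner [-148.7   90.6  -59. ]
FRcorner [-148.9 -147.6  -59. ]
```

>>> {"op": "arm_command", "data": {
  "motion": [
    {"x": 0.026,"y": 0.0004,"z": 0.0025,"roll": -0.005,"fingers": 1},
    {"x": 0.026,"y": 0.0004,"z": 0.0025,"roll": -0.005,"fingers": 1},
    {"x": 0.026,"y": 0.0004,"z": 0.0025,"roll": -0.005,"fingers": 1},
    {"x": 0.02,"y": 0.0004,"z": 0.0025,"roll": -0.005,"fingers": 1},
    {"x": 0,"y": 0,"z": 0,"roll": 0,"fingers": 1}
  ]
}}

```text
clock: 4.63
eef_pos: [0.4997, 0.0256, 0.1076]
tool_rot: [0.084, 0.707, -0.085, 0.697]
ft_force: [-0.1, 0.1, 0.7]
grip_width: 0.0857
```

```bash
python3 pl.py -100 -112 -5 4
```

```text
now grasp D [ -82.3 -107.2    7.5] tcp [0.4997 0.0256 0.1076] target [0.4882 0.0235 0.0928] delta tool mm [ 14.9  -4.7 -10.5] roll -0.002 F [-0.1  0.1  0.7] w 85.7 t 4.63
```

>>> {"op": "arm_command", "data": {
  "motion": [
    {"x": 0,"y": -0.0045,"z": -0.0105,"roll": 0,"fingers": 1},
    {"x": 0,"y": 0,"z": 0,"roll": 0,"fingers": 1}
  ]
}}

```text
clock: 4.8
eef_pos: [0.4907, 0.0246, 0.109]
tool_rot: [0.084, 0.707, -0.086, 0.697]
ft_force: [-0.5, 0.5, -0.0]
grip_width: 0.0855
```

```bash
python3 pl.py -100 -112 -5 4
```

```text
now grasp D [ -89.4 -110.4   12.3] tcp [0.4907 0.0246 0.109 ] target [0.4882 0.0235 0.0928] delta tool mm [16.2 -1.6 -2. ] roll -0.003 F [-0.5  0.5 -0. ] w 85.5 t 4.8
```

>>> {"op": "arm_command", "data": {
  "motion": [
    {"x": 0.009,"y": -0.001,"z": -0.002,"roll": 0,"fingers": 1},
    {"x": 0.008,"y": -0.0005,"z": -0.001,"roll": 0,"fingers": 1},
    {"x": 0,"y": 0,"z": 0,"roll": 0,"fingers": 0.7}
  ]
}}

```text
clock: 5.05
eef_pos: [0.4924, 0.0247, 0.0951]
tool_rot: [0.085, 0.704, -0.085, 0.7]
ft_force: [0.0, -0.4, -0.9]
grip_width: 0.0754
```

```bash
python3 pl.py -100 -112 -5 4; python3 look.py wrist w3
```

```text
now grasp D [ -93.9 -109.8   -0.9] tcp [0.4924 0.0247 0.0951] target [0.4882 0.0235 0.0928] delta tool mm [ 2.3 -2.2 -3.8] roll -0.003 F [ 0.  -0.4 -0.9] w 75.4 t 5.05
t 5.05 tcp [0.4924 0.0247 0.0951] yhead 1.3294 F [ 0.  -0.4 -0.9] w 0.07537663807453766 q6 [ 0.05  0.34 -0.24  1.    0.    0.29]
```

View pics/w3.png

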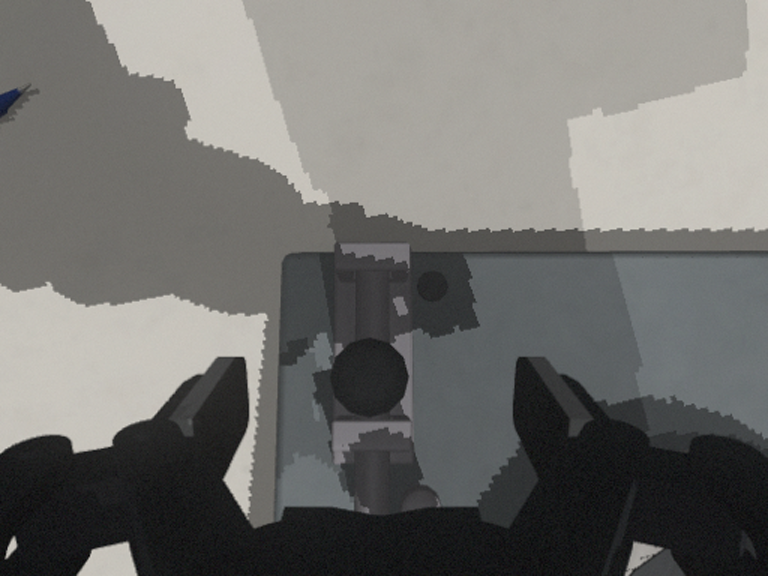

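>>> {"op": "arm_command", "data": {
  "motion": [
    {"x": 0.0015,"y": -0.0025,"z": -0.005,"roll": 0,"fingers": 0.7},
    {"x": 0,"y": 0,"z": 0,"roll": 0,"fingers": 0.5},
    {"x": 0,"y": 0,"z": 0,"roll": 0,"fingers": 0.4},
    {"x": 0,"y": 0,"z": 0,"roll": 0,"fingers": 0},
    {"x": 0,"y": 0,"z": 0,"roll": 0,"fingers": 0},
    {"x": 0,"y": 0,"z": 0,"roll": 0,"fingers": 0}
  ]
}}

```text
clock: 5.6
eef_pos: [0.4877, 0.0227, 0.0954]
tool_rot: [0.085, 0.703, -0.086, 0.701]
ft_force: [0.4, 0.9, -2.5]
grip_width: 0.0186
```

```bash
python3 pl.py -130 -112 -5 4
```

```text
now grasp D [ -97.5 -112.9    1.1] tcp [0.4877 0.0227 0.0954] target [0.4617 0.0299 0.0801] delta tool mm [ 15.4   0.8 -26.9] roll -0.004 F [ 0.4  0.9 -2.5] w 18.6 t 5.6
```

>>> {"op": "arm_command", "data": {
  "motion": [
    {"x": 0.003,"y": 0,"z": -0.0065,"roll": 0,"fingers": 0},
    {"x": 0.003,"y": 0,"z": -0.0065,"roll": 0,"fingers": 0},
    {"x": 0.003,"y": 0,"z": -0.0065,"roll": 0,"fingers": 0},
    {"x": 0.003,"y": 0,"z": -0.0065,"roll": 0,"fingers": 0},
    {"x": 0.001,"y": 0,"z": -0.002,"roll": 0,"fingers": 0}
  ]
}}

```text
clock: 6.02
eef_pos: [0.4614, 0.0292, 0.0826]
tool_rot: [0.085, 0.7, -0.086, 0.703]
ft_force: [3.9, -2.7, 4.3]
grip_width: 0.0183
```

```bash
python3 pl.py -130 -112 -5 4; python3 look.py wrist w4
```

```text
now grasp D [-127.4 -112.8    1. ] tcp [0.4614 0.0292 0.0826] target [0.4617 0.0299 0.0801] delta tool mm [2.5 0.8 0.1] roll -0.005 F [ 3.9 -2.7  4.3] w 18.3 t 6.02
t 6.0167 tcp [0.4614 0.0292 0.0826] yhead 1.3276 F [ 3.9 -2.7  4.3] w 0.018262333287734193 q6 [ 0.06  0.29 -0.35  0.93 -0.    0.31]
```

View pics/w4.png

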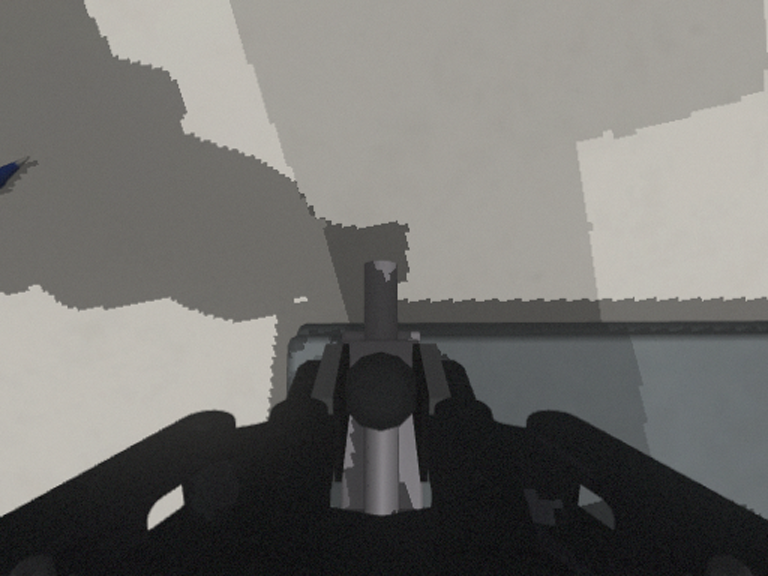

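>>> {"op": "arm_command", "data": {
  "motion": [
    {"x": 0.0025,"y": 0,"z": -0.005,"roll": 0,"fingers": 0},
    {"x": 0.0025,"y": 0,"z": -0.005,"roll": 0,"fingers": 0}
  ]
}}

```text
clock: 6.23
eef_pos: [0.4616, 0.0292, 0.0824]
tool_rot: [0.084, 0.692, -0.088, 0.711]
ft_force: [5.6, -6.7, 10.3]
grip_width: 0.0188
```

```bash
python3 pl.py -130 -112 -5 4
```

```text
now grasp D [-127.3 -112.7    0.7] tcp [0.4616 0.0292 0.0824] target [0.4617 0.0299 0.0801] delta tool mm [ 2.3  0.7 -0.1] roll -0.007 F [ 5.6 -6.7 10.3] w 18.8 t 6.23
```

>>> {"op": "arm_command", "data": {
  "motion": [
    {"x": -0.001,"y": 0,"z": 0.001,"roll": 0,"fingers": 0.5},
    {"x": 0,"y": 0,"z": 0,"roll": 0,"fingers": 1},
    {"x": 0,"y": 0,"z": 0,"roll": 0,"fingers": 1},
    {"x": -0.02,"y": 0,"z": 0,"roll": 0,"fingers": 1},
    {"x": -0.03,"y": 0,"z": 0,"roll": 0,"fingers": 1},
    {"x": -0.03,"y": 0,"z": 0.01,"roll": 0,"fingers": 1},
    {"x": 0,"y": 0.01,"z": 0.03,"roll": 0,"fingers": 1},
    {"x": 0,"y": 0,"z": 0,"roll": 0,"fingers": 1}
  ]
}}

```text
clock: 6.9
eef_pos: [0.4945, 0.0324, 0.1625]
tool_rot: [0.085, 0.699, -0.086, 0.705]
ft_force: [1.2, 0.5, -1.0]
grip_width: 0.0853
```

```bash
python3 pl.py -51 -96 -2 4; python3 look.py wrist w5
```

```text
now grasp D [ -65.2 -101.9   60. ] tcp [0.4945 0.0324 0.1625] target [0.5339 0.0289 0.1162] delta tool mm [46.5  6.1 38.7] roll -0.004 F [ 1.2  0.5 -1. ] w 85.3 t 6.9
t 6.9 tcp [0.4945 0.0324 0.1625] yhead 1.3284 F [ 1.2  0.5 -1. ] w 0.08527313552548339 q6 [ 0.07  0.27 -0.14  1.15 -0.    0.31]
```

View pics/w5.png

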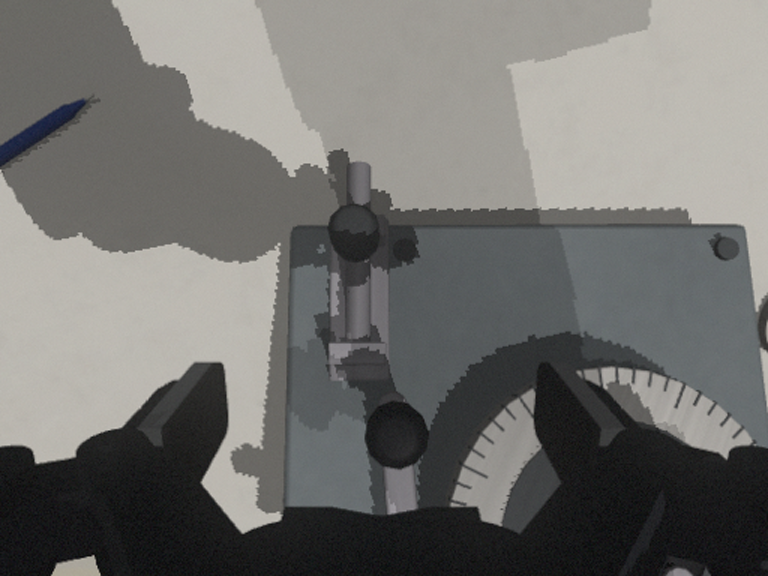

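>>> {"op": "arm_command", "data": {
  "motion": [
    {"x": 0,"y": 0.003,"z": 0.018,"roll": 0,"fingers": 0.75},
    {"x": 0.005,"y": 0.003,"z": 0.018,"roll": 0,"fingers": 0.75},
    {"x": 0.01,"y": 0,"z": 0,"roll": 0,"fingers": 0.75},
    {"x": 0,"y": 0,"z": 0,"roll": 0,"fingers": 0.75}
  ]
}}

```text
clock: 7.28
eef_pos: [0.5233, 0.0305, 0.1431]
tool_rot: [0.084, 0.705, -0.086, 0.699]
ft_force: [0.2, -0.1, -1.3]
grip_width: 0.0636
```

```bash
python3 pl.py -51 -96 -2 4
```

```text
now grasp D [-47.6 -96.9  30.5] tcp [0.5233 0.0305 0.1431] target [0.5339 0.0289 0.1162] delta tool mm [26.8  1.1 10.9] roll -0.003 F [ 0.2 -0.1 -1.3] w 63.6 t 7.28
```

>>> {"op": "arm_command", "data": {
  "motion": [
    {"x": 0.014,"y": 0.0006,"z": 0.0045,"roll": 0,"fingers": 0.75},
    {"x": 0.013,"y": 0.0005,"z": 0.0045,"roll": 0,"fingers": 0.75},
    {"x": 0,"y": 0,"z": 0,"roll": 0,"fingers": 0.7}
  ]
}}

```text
clock: 7.53
eef_pos: [0.5265, 0.0299, 0.1128]
tool_rot: [0.084, 0.708, -0.086, 0.696]
ft_force: [0.5, -0.6, -0.0]
grip_width: 0.0598
```

```bash
python3 pl.py -51 -96 -2 4;python3 look.py wrist w6
```

```text
now grasp D [-57.4 -96.8   1.6] tcp [0.5265 0.0299 0.1128] target [0.5339 0.0289 0.1162] delta tool mm [-3.5  0.8  7.3] roll -0.002 F [ 0.5 -0.6 -0. ] w 59.8 t 7.53
t 7.5333 tcp [0.5265 0.0299 0.1128] yhead 1.3306 F [ 0.5 -0.6 -0. ] w 0.059794546652998104 q6 [ 0.06  0.39 -0.11  1.09 -0.    0.3 ]
```

View pics/w6.png

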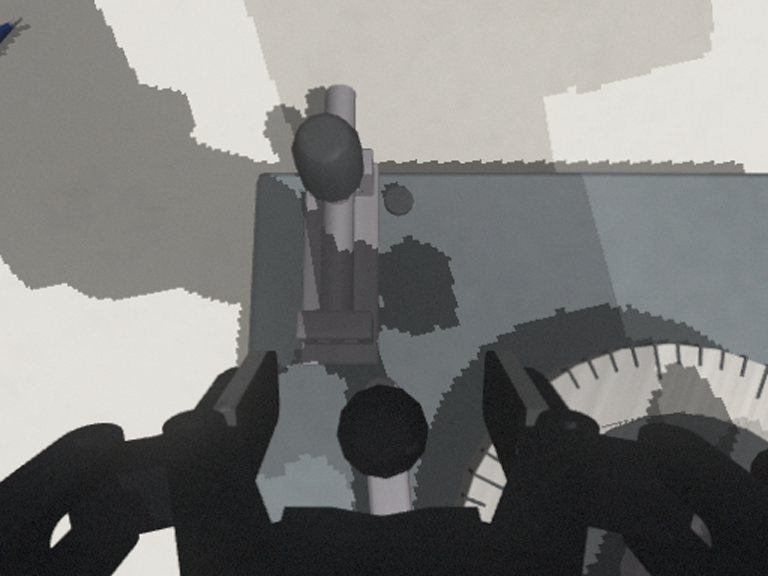

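>>> {"op": "arm_command", "data": {
  "motion": [
    {"x": -0.0035,"y": 0.0008,"z": 0.008,"roll": 0,"fingers": 0.7},
    {"x": 0,"y": 0,"z": 0,"roll": 0,"fingers": 0.5},
    {"x": 0,"y": 0,"z": 0,"roll": 0,"fingers": 0},
    {"x": 0,"y": 0,"z": 0,"roll": 0,"fingers": 0},
    {"x": 0,"y": 0,"z": 0,"roll": 0,"fingers": 0},
    {"x": 0,"y": 0,"z": 0,"roll": 0,"fingers": 0}
  ]
}}

```text
clock: 8.08
eef_pos: [0.533, 0.0288, 0.1197]
tool_rot: [0.083, 0.708, -0.086, 0.696]
ft_force: [1.2, 0.0, -5.2]
grip_width: 0.0216
```

```bash
python3 pl.py -51 -96 -2 4
```

```text
now grasp D [-48.6 -96.3   5.1] tcp [0.533  0.0288 0.1197] target [0.5339 0.0289 0.1162] delta tool mm [3.5 0.3 0.9] roll -0.002 F [ 1.2  0.  -5.2] w 21.6 t 8.08
```

>>> {"op": "arm_command", "data": {
  "motion": [
    {"x": -0.0005,"y": -0.008,"z": 0.0012,"roll": 0,"fingers": 0},
    {"x": -0.0005,"y": -0.008,"z": 0.0012,"roll": 0,"fingers": 0},
    {"x": -0.0011,"y": -0.0076,"z": 0.0025,"roll": 0,"fingers": 0},
    {"x": -0.0011,"y": -0.0076,"z": 0.0025,"roll": 0,"fingers": 0}
  ]
}}

```text
clock: 8.42
eef_pos: [0.5299, 0.0077, 0.1205]
tool_rot: [0.086, 0.712, -0.072, 0.693]
ft_force: [0.9, 10.2, -1.6]
grip_width: 0.0217
```

```bash
python3 pl.py -42.6 -127.1 -2 4
```

```text
now grasp D [ -46.5 -117.5    5. ] tcp [0.5299 0.0077 0.1205] target [ 0.5339 -0.0031  0.1198] delta tool mm [ 0.4 -9.7  6.4] roll 0.015 F [ 0.9 10.2 -1.6] w 21.7 t 8.42
```

>>> {"op": "arm_command", "data": {
  "motion": [
    {"x": -0.0013,"y": -0.01,"z": 0.004,"roll": 0.004,"fingers": 0},
    {"x": -0.0015,"y": -0.01,"z": 0.005,"roll": 0.004,"fingers": 0},
    {"x": -0.0019,"y": -0.01,"z": 0.006,"roll": 0.004,"fingers": 0},
    {"x": -0.002,"y": -0.01,"z": 0.007,"roll": 0.004,"fingers": 0}
  ]
}}

```text
clock: 8.75
eef_pos: [0.5337, -0.0242, 0.1255]
tool_rot: [0.093, 0.719, -0.064, 0.686]
ft_force: [-6.0, 13.6, 8.4]
grip_width: 0.0218
```

```bash
python3 pl.py -13 -164 -2 4
```

```text
now grasp D [ -34.2 -147.7    4.8] tcp [ 0.5337 -0.0242  0.1255] target [ 0.5513 -0.0453  0.1323] delta tool mm [ -8.5 -16.4  21.4] roll 0.016 F [-6.  13.6  8.4] w 21.8 t 8.75
```

>>> {"op": "arm_command", "data": {
  "motion": [
    {"x": -0.003,"y": -0.0085,"z": 0.008,"roll": 0.004,"fingers": 0},
    {"x": -0.0035,"y": -0.0075,"z": 0.0085,"roll": 0.004,"fingers": 0},
    {"x": -0.003,"y": -0.006,"z": 0.007,"roll": 0.004,"fingers": 0}
  ]
}}

```text
clock: 9.0
eef_pos: [0.5428, -0.0436, 0.1323]
tool_rot: [0.099, 0.726, -0.059, 0.678]
ft_force: [-7.9, 14.5, -4.9]
grip_width: 0.0217
```

```bash
python3 pl.py -13 -164 -2 4; python3 look.py wrist w7
```

```text
now grasp D [ -19.1 -164.4    5.3] tcp [ 0.5428 -0.0436  0.1323] target [ 0.5513 -0.0453  0.1323] delta tool mm [-0.6  0.3  8.6] roll 0.015 F [-7.9 14.5 -4.9] w 21.7 t 9.0
t 9.0 tcp [ 0.5428 -0.0436  0.1323] yhead 1.3439 F [-7.9 14.5 -4.9] w 0.02166497114146132 q6 [-0.11  0.44  0.03  1.22  0.06  0.11]
```

View pics/w7.png

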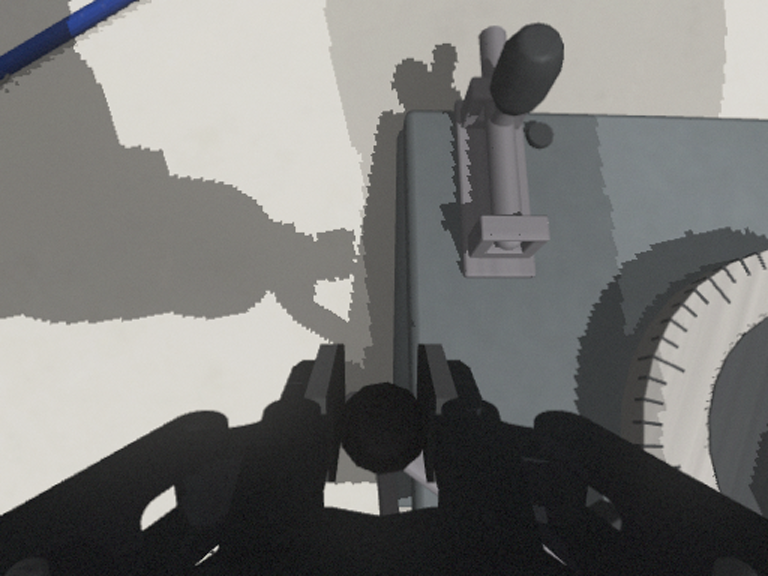

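>>> {"op": "arm_command", "data": {
  "motion": [
    {"x": -0.0025,"y": -0.005,"z": 0.006,"roll": 0.004,"fingers": 0},
    {"x": -0.0025,"y": -0.0045,"z": 0.006,"roll": 0.004,"fingers": 0},
    {"x": -0.0025,"y": -0.0045,"z": 0.006,"roll": 0,"fingers": 0}
  ]
}}

```text
clock: 9.3
eef_pos: [0.5421, -0.0431, 0.1325]
tool_rot: [0.11, 0.74, -0.045, 0.662]
ft_force: [-8.5, 17.2, -0.2]
grip_width: 0.0218
```

```bash
python3 pl.py -13 -164 -2 4
```

```text
now grasp D [ -19.8 -164.     5.8] tcp [ 0.5421 -0.0431  0.1325] target [ 0.5513 -0.0453  0.1323] delta tool mm [-0.9 -0.1  9.4] roll 0.021 F [-8.5 17.2 -0.2] w 21.8 t 9.3
```

>>> {"op": "arm_command", "data": {
  "motion": [
    {"x": 0,"y": 0.001,"z": -0.001,"roll": 0,"fingers": 0.4},
    {"x": 0,"y": 0,"z": 0,"roll": 0,"fingers": 0.6},
    {"x": 0,"y": 0,"z": 0,"roll": 0,"fingers": 0.7},
    {"x": -0.02,"y": 0,"z": 0,"roll": 0,"fingers": 0.7},
    {"x": -0.03,"y": 0,"z": 0,"roll": 0,"fingers": 0.7},
    {"x": -0.035,"y": 0,"z": 0,"roll": 0.1,"fingers": 0.8},
    {"x": 0,"y": 0,"z": 0,"roll": 0.1,"fingers": 0.8},
    {"x": 0,"y": 0,"z": 0,"roll": 0,"fingers": 0.8}
  ]
}}

```text
clock: 9.97
eef_pos: [0.549, -0.0523, 0.2196]
tool_rot: [0.178, 0.732, -0.122, 0.647]
ft_force: [-0.7, -0.2, -1.3]
grip_width: 0.0683
```

```bash
python3 pl.py 0 0 0 8 0.841; python3 look.py wrist w8; python3 -c "
from h import *
from workcell import get_obs
print(R.from_quat(get_obs()['tool_rot']).as_matrix().round(3))"
```

```text
now grasp D [  25.1 -171.4   81. ] tcp [ 0.549  -0.0523  0.2196] target [0.6006 0.1115 0.1436] delta tool mm [ 86.8 166.2 -10.3] roll 0.301 F [-0.7 -0.2 -1.3] w 68.3 t 9.97
t 9.9667 tcp [ 0.549  -0.0523  0.2196] yhead 1.1381 F [-0.7 -0.2 -1.3] w 0.06827883065924703 q6 [-0.14  0.44  0.25  1.5   0.09  0.28]
[[-0.098  0.416  0.904]
 [ 0.102  0.908 -0.406]
 [-0.99   0.053 -0.131]]
```

View pics/w8.png

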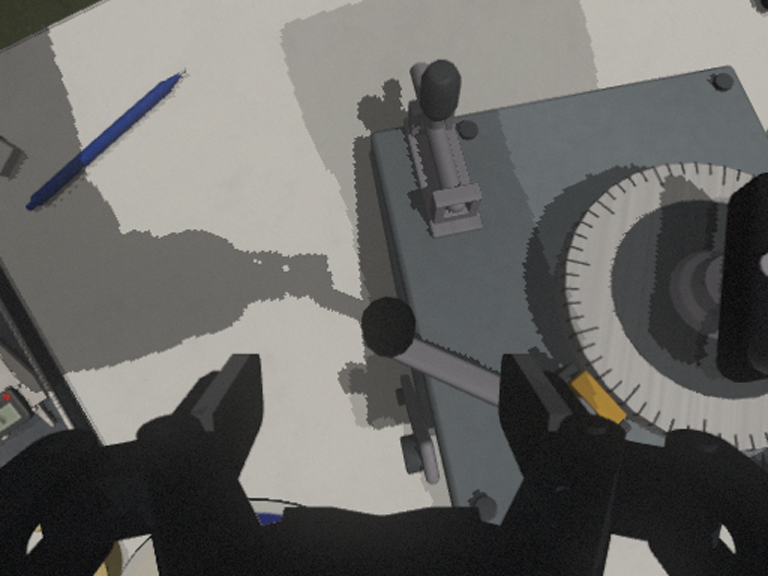

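```bash
cat > pl.py <<'E'
import sys
from h import *
from workcell import get_obs
q=[.6006,.1115,-.2380]
# pl.py x y z(mm D) up(mm along -toolx) [th]: th = dial angle -> roll so pads hold the bar; else pads along slope
a=list(map(float,sys.argv[1:5])); o=get_obs(); r=R.from_quat(o["tool_rot"])
tx=r.apply([1,0,0]); P=DW(q,np.array(a[:3])/1000)[0]+tx*(.019-a[3]/1000)
th=float(sys.argv[5]) if len(sys.argv)>5 else None
b=RD(q[2]).apply([-np.sin(th),np.cos(th),0] if th is not None else [1,0,0])
bt=r.inv().apply(b); roll=np.arctan2(bt[2],bt[1])-np.pi/2; roll=(roll+np.pi/2)%np.pi-np.pi/2
d=r.inv().apply(P-o["eef_pos"])
g=WD(q,o["eef_pos"]-.019*tx)[0]*1000
print("grasp D",g.round(1),"delta tool mm",(d*1000).round(1),"roll",roll.round(3),"toolx D",RD(q[2]).inv().apply(tx).round(3),"F",np.round(o["ft_force"],1),"w",round(float(o["grip_width"])*1000,1),"t",round(float(o["clock"]),2))
E
python3 pl.py 0 0 0 8 1.12
```

```text
grasp D [  27.9 -172.8   80.4] delta tool mm [ 87.9 166.6 -11.8] roll 0.297 toolx D [-0.527  0.076 -0.847] F [ 0.3 -0.5  1.7] w 68.5 t 10.02
```

>>> {"op": "arm_command", "data": {
  "motion": [
    {"x": 0,"y": 0.0333,"z": -0.002,"roll": 0,"fingers": 0.8},
    {"x": 0,"y": 0.0333,"z": -0.002,"roll": 0,"fingers": 0.8},
    {"x": 0,"y": 0.0333,"z": -0.002,"roll": 0,"fingers": 0.8},
    {"x": 0,"y": 0.0333,"z": -0.002,"roll": 0,"fingers": 0.8},
    {"x": 0,"y": 0.0333,"z": -0.002,"roll": 0,"fingers": 0.8},
    {"x": 0,"y": 0,"z": 0,"roll": 0.1,"fingers": 0.8},
    {"x": 0,"y": 0,"z": 0,"roll": 0.1,"fingers": 0.8},
    {"x": 0,"y": 0,"z": 0,"roll": 0.1,"fingers": 0.8},
    {"x": 0,"y": 0,"z": 0,"roll": 0,"fingers": 0.8}
  ]
}}

```text
clock: 10.77
eef_pos: [0.6115, 0.1063, 0.2248]
tool_rot: [0.269, 0.705, -0.228, 0.615]
ft_force: [-0.4, -0.7, -0.1]
grip_width: 0.068
```

```bash
python3 pl.py 0 0 0 8 1.12; python3 look.py wrist w9
```

```text
grasp D [50.4 -3.8 74.7] delta tool mm [82.1 -3.9 -1.7] roll 0.004 toolx D [-0.527  0.073 -0.847] F [-0.4 -0.7 -0.1] w 68.0 t 10.77
t 10.7667 tcp [0.6115 0.1063 0.2248] yhead 0.8495 F [-0.4 -0.7 -0.1] w 0.0680274890323741 q6 [0.12 0.57 0.47 1.56 0.11 0.83]
```

View pics/w9.png

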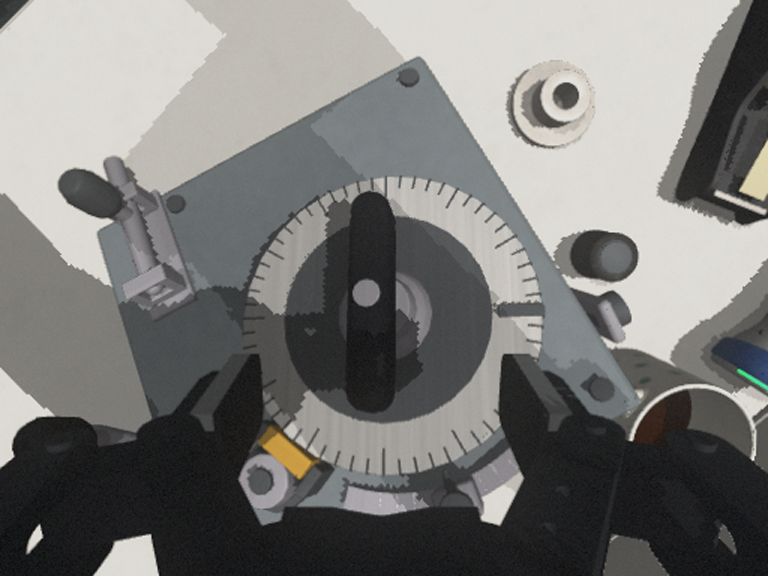

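>>> {"op": "arm_command", "data": {
  "motion": [
    {"x": 0.02,"y": -0.0015,"z": -0.0005,"roll": 0,"fingers": 0.7},
    {"x": 0.02,"y": -0.0015,"z": -0.0005,"roll": 0,"fingers": 0.7},
    {"x": 0.015,"y": -0.001,"z": -0.0005,"roll": 0,"fingers": 0.7},
    {"x": 0,"y": 0,"z": 0,"roll": 0,"fingers": 0.7}
  ]
}}

```text
clock: 11.15
eef_pos: [0.6024, 0.108, 0.1683]
tool_rot: [0.264, 0.707, -0.222, 0.618]
ft_force: [-1.1, -0.3, 0.5]
grip_width: 0.0596
```

```bash
python3 pl.py 0 0 0 8 1.12
```

```text
grasp D [18.2 -4.4 27.5] delta tool mm [25.1  1.3 -1.7] roll 0.021 toolx D [-0.525  0.073 -0.848] F [-1.1 -0.3  0.5] w 59.6 t 11.15
```

>>> {"op": "arm_command", "data": {
  "motion": [
    {"x": 0.013,"y": 0.0007,"z": -0.001,"roll": 0.01,"fingers": 0.7},
    {"x": 0.012,"y": 0.0007,"z": -0.001,"roll": 0.01,"fingers": 0.7},
    {"x": 0,"y": 0,"z": 0,"roll": 0,"fingers": 0.6}
  ]
}}

```text
clock: 11.4
eef_pos: [0.5993, 0.1112, 0.1439]
tool_rot: [0.268, 0.705, -0.227, 0.616]
ft_force: [-0.6, 0.5, 0.1]
grip_width: 0.0516
```

```bash
python3 pl.py 0 0 0 8 1.12; python3 look.py wrist w10
```

```text
grasp D [ 4.4 -2.   6.9] delta tool mm [ 0.3  1.2 -0.7] roll 0.007 toolx D [-0.525  0.073 -0.848] F [-0.6  0.5  0.1] w 51.6 t 11.4
t 11.4 tcp [0.5993 0.1112 0.1439] yhead 0.8528 F [-0.6  0.5  0.1] w 0.05158611428645727 q6 [0.13 0.57 0.27 1.35 0.11 0.84]
```

View pics/w10.png

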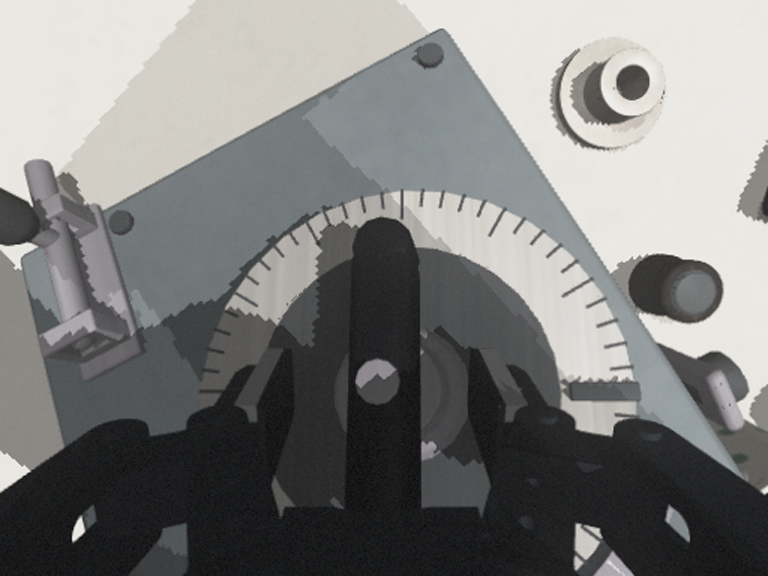

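>>> {"op": "arm_command", "data": {
  "motion": [
    {"x": 0,"y": 0.0008,"z": 0,"roll": 0,"fingers": 0.4},
    {"x": 0,"y": 0,"z": 0,"roll": 0,"fingers": 0.3},
    {"x": 0,"y": 0,"z": 0,"roll": 0,"fingers": 0},
    {"x": 0,"y": 0,"z": 0,"roll": 0,"fingers": 0},
    {"x": 0,"y": 0,"z": 0,"roll": 0,"fingers": 0}
  ]
}}

```text
clock: 11.87
eef_pos: [0.6014, 0.1104, 0.1478]
tool_rot: [0.267, 0.704, -0.225, 0.618]
ft_force: [-1.7, -1.0, -3.4]
grip_width: 0.0183
```

```bash
python3 pl.py 0 0 0 8 1.12
```

```text
grasp D [ 8.  -2.2  9.6] delta tool mm [ 4.5  0.3 -2.2] roll 0.01 toolx D [-0.522  0.074 -0.85 ] F [-1.7 -1.  -3.4] w 18.3 t 11.87
```

>>> {"op": "arm_command", "data": {
  "motion": [
    {"x": 0,"y": 0,"z": 0,"roll": 0.09,"fingers": 0},
    {"x": 0,"y": 0,"z": 0,"roll": 0.09,"fingers": 0},
    {"x": 0,"y": 0,"z": 0,"roll": 0.09,"fingers": 0},
    {"x": 0,"y": 0,"z": 0,"roll": 0.09,"fingers": 0}
  ]
}}

```text
clock: 12.2
eef_pos: [0.6003, 0.1111, 0.1489]
tool_rot: [0.376, 0.653, -0.348, 0.558]
ft_force: [-5.3, -1.6, -2.2]
grip_width: 0.0183
```

```bash
python3 pl.py 0 0 0 8 -0.12; python3 look.py wrist w11
```

```text
grasp D [ 7.3 -1.9 11.1] delta tool mm [ 5.4  0.3 -1. ] roll 0.837 toolx D [-0.524  0.077 -0.848] F [-5.3 -1.6 -2.2] w 18.3 t 12.2
t 12.2 tcp [0.6003 0.1111 0.1489] yhead 0.4953 F [-5.3 -1.6 -2.2] w 0.018331311777993603 q6 [0.13 0.57 0.27 1.36 0.11 1.2 ]
```

View pics/w11.png

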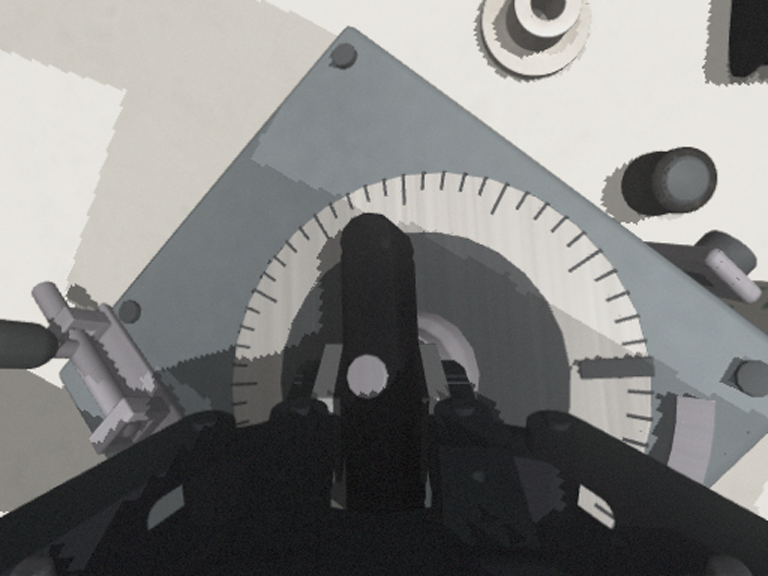

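>>> {"op": "arm_command", "data": {
  "motion": [
    {"x": 0,"y": 0,"z": 0,"roll": 0.09,"fingers": 0},
    {"x": 0,"y": 0,"z": 0,"roll": 0.09,"fingers": 0},
    {"x": 0,"y": 0,"z": 0,"roll": 0.09,"fingers": 0},
    {"x": 0,"y": 0,"z": 0,"roll": 0.09,"fingers": 0}
  ]
}}

```text
clock: 12.58
eef_pos: [0.5996, 0.1117, 0.151]
tool_rot: [0.473, 0.579, -0.461, 0.479]
ft_force: [-5.1, -3.4, 10.1]
grip_width: 0.0185
```

```bash
python3 pl.py 0 0 0 8 -0.12; python3 look.py wrist w12
```

```text
grasp D [ 7.5 -1.5 13.3] delta tool mm [ 7.3  0.7 -0. ] roll 0.469 toolx D [-0.524  0.08  -0.848] F [-5.1 -3.4 10.1] w 18.5 t 12.58
t 12.5833 tcp [0.5996 0.1117 0.151 ] yhead 0.1292 F [-5.1 -3.4 10.1] w 0.018528973966962695 q6 [0.13 0.57 0.27 1.36 0.12 1.57]
```

View pics/w12.png

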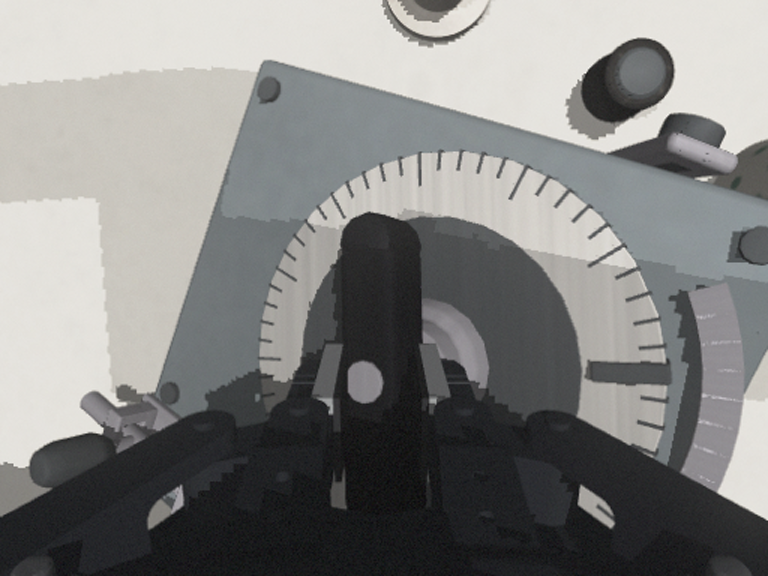

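>>> {"op": "arm_command", "data": {
  "motion": [
    {"x": 0.001,"y": 0,"z": 0,"roll": 0.09,"fingers": 0},
    {"x": 0.001,"y": 0,"z": 0,"roll": 0.09,"fingers": 0},
    {"x": 0.001,"y": 0,"z": 0,"roll": 0.09,"fingers": 0},
    {"x": 0.001,"y": 0,"z": 0,"roll": 0.09,"fingers": 0},
    {"x": 0,"y": 0,"z": 0,"roll": 0.05,"fingers": 0},
    {"x": 0,"y": 0,"z": 0,"roll": 0,"fingers": 0}
  ]
}}

```text
clock: 13.13
eef_pos: [0.5984, 0.111, 0.1556]
tool_rot: [-0.565, -0.466, 0.572, -0.37]
ft_force: [0.0, 2.0, -8.2]
grip_width: 0.0186
```

```bash
python3 pl.py 0 0 0 8 -0.12; python3 look.py wrist w13
```

```text
grasp D [ 8.5 -2.5 18. ] delta tool mm [11.9  2.1 -1. ] roll 0.043 toolx D [-0.519  0.08  -0.851] F [ 0.   2.  -8.2] w 18.6 t 13.13
t 13.1333 tcp [0.5984 0.111  0.1556] yhead -0.298 F [ 0.   2.  -8.2] w 0.018560927975537343 q6 [0.13 0.56 0.27 1.36 0.11 2.  ]
```

View pics/w13.png

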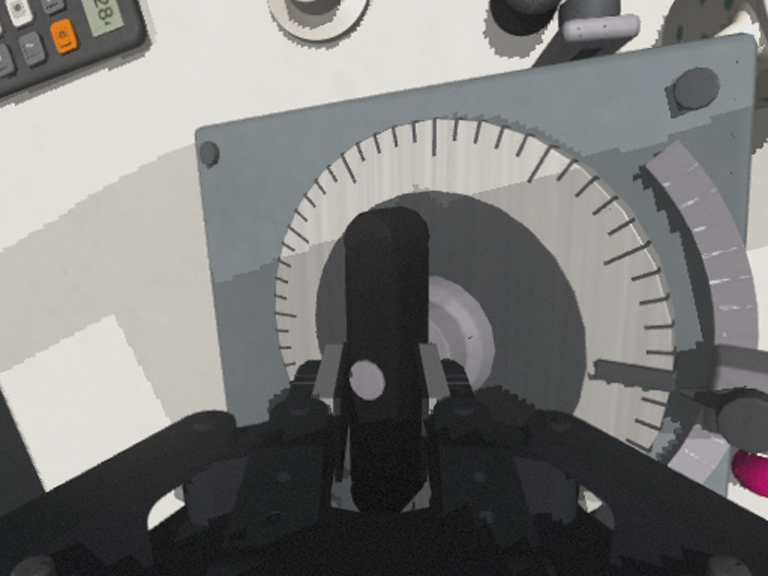

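```bash
cat > ang.py <<'E'
import sys
from h import *
c=dict(np.load(sys.argv[1]))
x0,y0,x1,y1=map(int,sys.argv[2].split(","));f=float(sys.argv[3])
im=cv2.resize(c["frame"][y0:y1,x0:x1,::-1],None,fx=f,fy=f,interpolation=cv2.INTER_CUBIC)
im=np.clip(255*(im/255.)**.6,0,255).astype(np.uint8)
q=[.6006,.1115,-.2380]
e=(proj(c,DW(q,[[0,0,-.031]]))[0]-[x0,y0]+.5)*f-.5; print("axis at",e)
cv2.imwrite(sys.argv[4],im)
E
python3 ang.py pics/w13.npz 380,220,512,300 6 pics/w13c.png
```

```text
axis at [-540.31097851   45.79273752]
```

View pics/w13c.png

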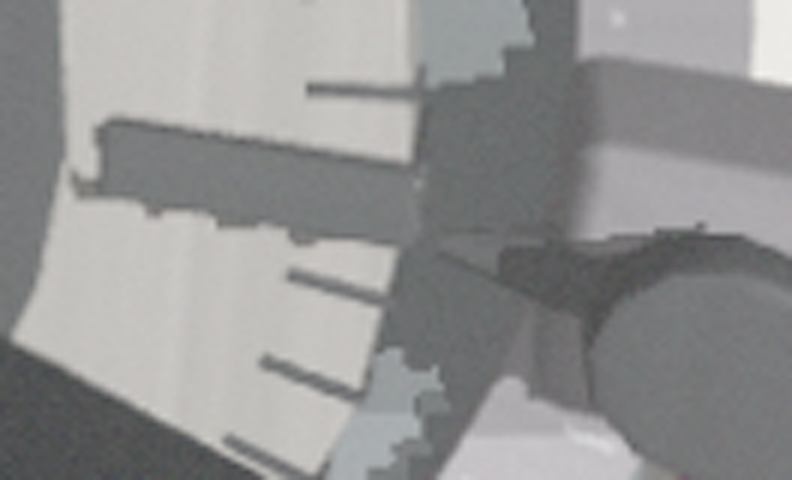

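```bash
cat > dif.py <<'E'
import sys
from h import *
# dif.py npz x0,y0 f  mx,my px,py ...
c=dict(np.load(sys.argv[1])); x0,y0=map(float,sys.argv[2].split(",")); f=float(sys.argv[3])
q=[.6006,.1115,-.2380]
for s in sys.argv[4:]:
    x,y=map(float,s.split(",")); uv=[[x0+(x+.5)/f-.5,y0+(y+.5)/f-.5]]
    o,v=ray(c,uv);o=WD(q,o)[0];v=RD(q[2]).inv().apply(v)[0]; P=o+v*(-.031-o[2])/v[2]
    print(s,(P*1000).round(1),"r",(np.hypot(*P[:2])*1000).round(1),"ang",np.arctan2(P[1],P[0]).round(4))
E
python3 dif.py pics/w13.npz 380,220 6 412,202 102,155 436,248
```

```text
412,202 [ 73.9  -3.8 -31. ] r 73.9 ang -0.0518
102,155 [ 53.3  -3.  -31. ] r 53.4 ang -0.0571
436,248 [ 75.5  -7.  -31. ] r 75.8 ang -0.0925
```

>>> {"op": "arm_command", "data": {
  "motion": [
    {"x": 0.001,"y": 0,"z": 0,"roll": 0.04,"fingers": 0},
    {"x": 0,"y": 0,"z": 0,"roll": 0,"fingers": 0}
  ]
}}

```text
clock: 13.35
eef_pos: [0.5984, 0.1111, 0.1556]
tool_rot: [-0.571, -0.456, 0.58, -0.36]
ft_force: [-1.4, -0.5, -5.5]
grip_width: 0.0183
```

```bash
python3 pl.py 0 0 0 8 -0.12; python3 look.py wrist w14; python3 ang.py pics/w14.npz 380,220,512,300 6 pics/w14c.png
```

```text
grasp D [ 8.4 -2.5 18. ] delta tool mm [11.8  2.1 -1.1] roll 0.007 toolx D [-0.519  0.08  -0.851] F [-1.4 -0.5 -5.5] w 18.3 t 13.35
t 13.35 tcp [0.5984 0.1111 0.1556] yhead -0.3341 F [-1.4 -0.5 -5.5] w 0.018297433251409298 q6 [0.13 0.56 0.27 1.36 0.11 2.03]
axis at [-539.90521175   38.70182978]
```

View pics/w14c.png

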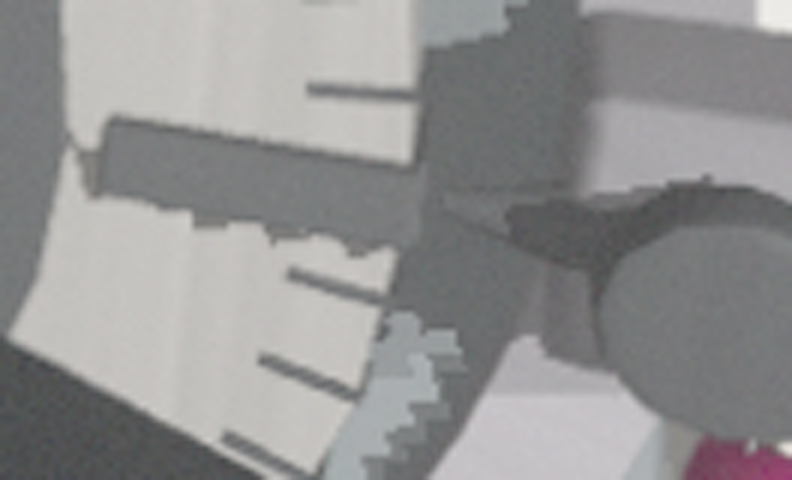

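```bash
python3 dif.py pics/w14.npz 380,220 6 415,96 385,301 310,90 290,272 410,204 437,197 
```

```text
415,96 [ 73.7   1.1 -31. ] r 73.7 ang 0.0148
385,301 [ 72.  -14.4 -31. ] r 73.4 ang -0.1969
310,90 [ 67.1   1.  -31. ] r 67.1 ang 0.0146
290,272 [ 65.8 -13.  -31. ] r 67.1 ang -0.1945
410,204 [ 73.5  -6.9 -31. ] r 73.8 ang -0.0932
437,197 [ 75.1  -6.2 -31. ] r 75.4 ang -0.0819
```

```bash
python3 - <<'E'
from h import *
c=dict(np.load("pics/w14.npz")); a=c["frame"][236:266,440:485,::-1].astype(float)
a=np.clip((a-60)*2.2,0,255).astype(np.uint8)
cv2.imwrite("pics/w14t.png",cv2.resize(a,None,fx=16,fy=16,interpolation=cv2.INTER_NEAREST))
E
```

```text
(no output)
```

View pics/w14t.png

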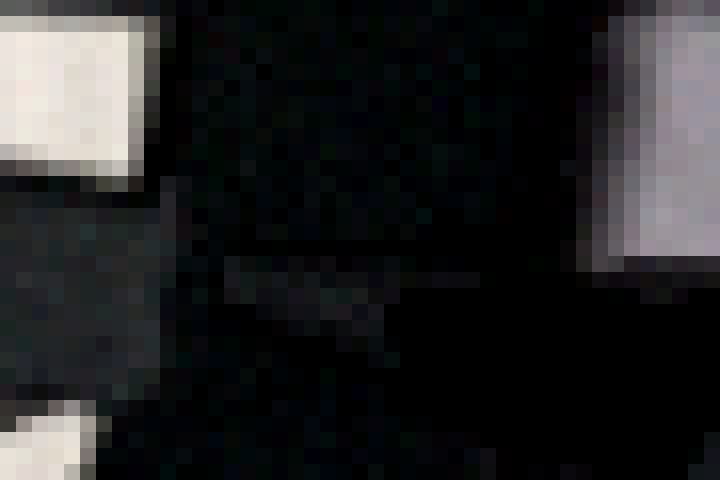

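```bash
python3 dif.py pics/w14.npz 440,236 16 225,264 162,292 168,185 150,400; python3 - <<'E'
from h import *
c=dict(np.load("pics/w14.npz")); a=c["frame"][236:266,440:485,::-1].astype(float).mean(2)
a=np.clip((a-25)*6,0,255).astype(np.uint8)
cv2.imwrite("pics/w14t2.png",cv2.resize(a,None,fx=16,fy=16,interpolation=cv2.INTER_CUBIC))
E
```

```text
225,264 [ 75.6  -5.9 -31. ] r 75.8 ang -0.0786
162,292 [ 74.1  -6.9 -31. ] r 74.4 ang -0.0926
168,185 [ 74.2  -3.9 -31. ] r 74.3 ang -0.0526
150,400 [ 73.9  -9.9 -31. ] r 74.5 ang -0.1336
```

View pics/w14t2.png

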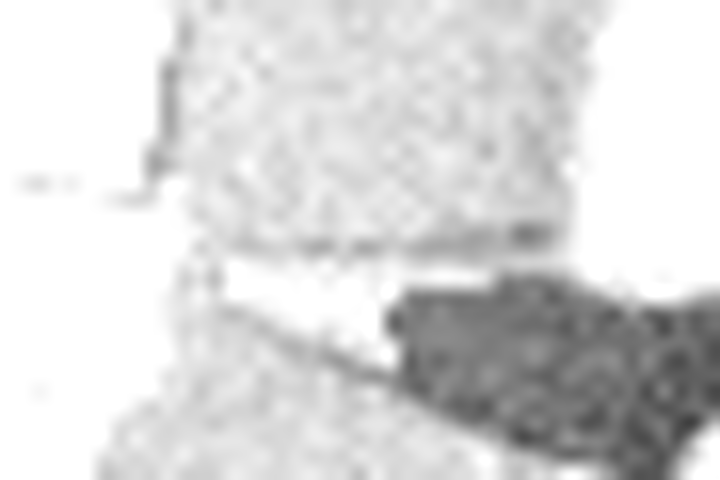

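```bash
python3 dif.py pics/w14.npz 440,236 16 212,275 300,291 400,309 162,292
```

```text
212,275 [ 75.3  -6.3 -31. ] r 75.5 ang -0.0833
300,291 [ 77.3  -6.5 -31. ] r 77.5 ang -0.0839
400,309 [ 79.5  -6.7 -31. ] r 79.8 ang -0.0845
162,292 [ 74.1  -6.9 -31. ] r 74.4 ang -0.0926
```

>>> {"op": "arm_command", "data": {
  "motion": [
    {"x": 0,"y": 0,"z": 0,"roll": -0.008,"fingers": 0},
    {"x": 0,"y": 0,"z": 0,"roll": 0,"fingers": 0}
  ]
}}

```text
clock: 13.57
eef_pos: [0.5984, 0.111, 0.1555]
tool_rot: [-0.569, -0.459, 0.577, -0.363]
ft_force: [-2.1, -0.9, -1.9]
grip_width: 0.0185
```

```bash
cat > tz.py <<'E'
import sys
from h import *
c=dict(np.load(sys.argv[1])); x0,y0,x1,y1=map(int,sys.argv[2].split(",")); f=int(sys.argv[3]); lo,g=float(sys.argv[5]),float(sys.argv[6])
a=c["frame"][y0:y1,x0:x1,::-1].astype(float).mean(2)
a=np.clip((a-lo)*g,0,255).astype(np.uint8)
cv2.imwrite(sys.argv[4],cv2.resize(a,None,fx=f,fy=f,interpolation=cv2.INTER_CUBIC))
E
python3 look.py wrist w15; python3 tz.py pics/w15.npz 425,230,475,267 16 pics/w15t.png 25 4
```

```text
t 13.5667 tcp [0.5984 0.111  0.1555] yhead -0.322 F [-2.1 -0.9 -1.9] w 0.01851270188752172 q6 [0.13 0.56 0.27 1.36 0.11 2.02]
```

View pics/w15t.png

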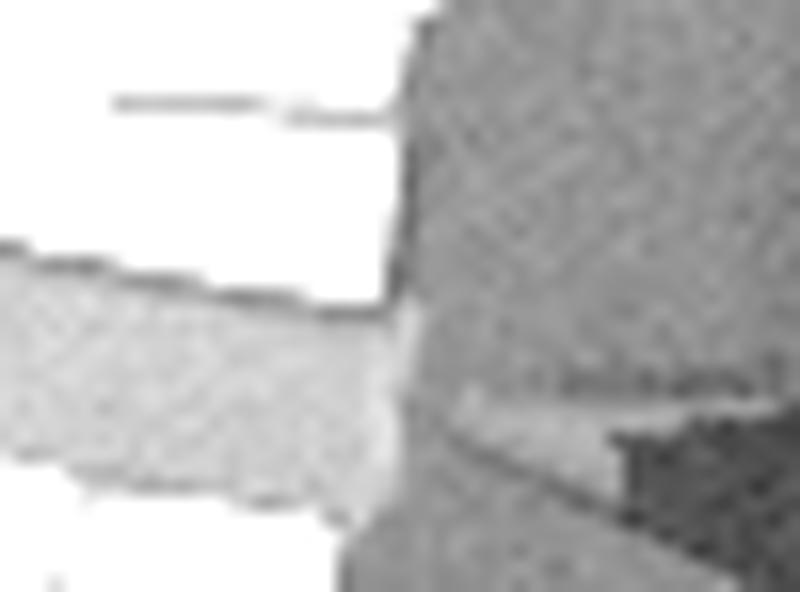

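```bash
python3 dif.py pics/w15.npz 425,230 16 397,410 370,415 0,350 450,417 600,450 
```

```text
397,410 [ 74.1  -6.5 -31. ] r 74.4 ang -0.0876
370,415 [ 73.5  -6.7 -31. ] r 73.8 ang -0.0913
0,350 [ 64.6  -6.  -31. ] r 64.9 ang -0.0924
450,417 [ 75.3  -6.5 -31. ] r 75.6 ang -0.0867
600,450 [ 78.7  -7.  -31. ] r 79.1 ang -0.0889
```

>>> {"op": "arm_command", "data": {
  "motion": [
    {"x": 0,"y": 0,"z": 0,"roll": 0,"fingers": 0.25},
    {"x": 0,"y": 0,"z": 0,"roll": 0,"fingers": 0.6},
    {"x": 0,"y": 0,"z": 0,"roll": 0,"fingers": 0.7},
    {"x": -0.02,"y": 0,"z": 0,"roll": 0,"fingers": 0.7},
    {"x": -0.025,"y": 0,"z": 0,"roll": 0,"fingers": 0.7},
    {"x": 0,"y": 0,"z": 0,"roll": 0,"fingers": 0.7}
  ]
}}

```text
clock: 14.12
eef_pos: [0.6035, 0.1069, 0.2014]
tool_rot: [-0.57, -0.459, 0.577, -0.363]
ft_force: [0.5, -0.2, 0.7]
grip_width: 0.0596
```

```bash
python3 look.py wrist w16
```

```text
t 14.1167 tcp [0.6035 0.1069 0.2014] yhead -0.3213 F [ 0.5 -0.2  0.7] w 0.05963347338822269 q6 [0.12 0.54 0.37 1.47 0.11 2.01]
```

View pics/w16.png

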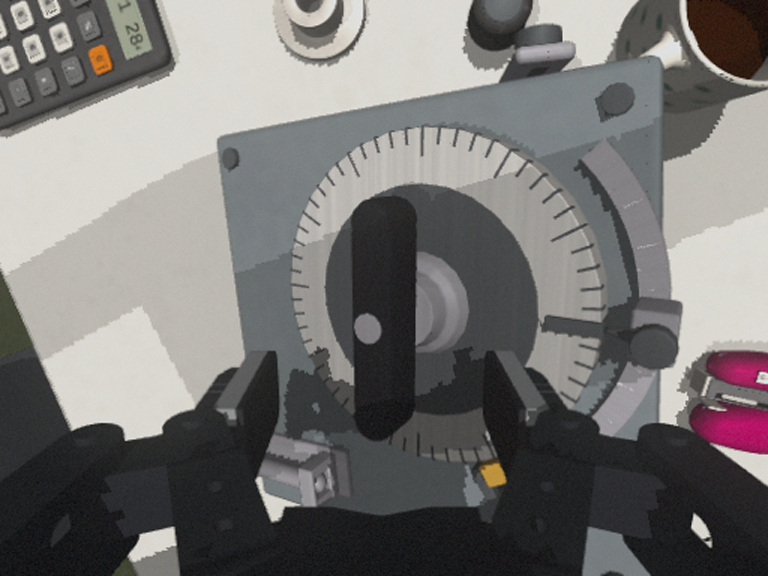

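>>> {"op": "arm_command", "data": {
  "motion": [
    {"x": -0.005,"y": 0.03,"z": 0.01,"roll": 0,"fingers": 0.7},
    {"x": 0,"y": 0.03,"z": 0.01,"roll": 0,"fingers": 0.7},
    {"x": 0,"y": 0,"z": 0,"roll": 0,"fingers": 0.7}
  ]
}}

```text
clock: 14.42
eef_pos: [0.6513, 0.0693, 0.192]
tool_rot: [-0.566, -0.462, 0.578, -0.363]
ft_force: [-1.2, -0.7, -0.4]
grip_width: 0.0599
```

```bash
python3 look.py wrist w17
```

```text
t 14.4167 tcp [0.6513 0.0693 0.192 ] yhead -0.3176 F [-1.2 -0.7 -0.4] w 0.05990185081292975 q6 [0.06 0.66 0.54 1.54 0.11 1.94]
```

View pics/w17.png

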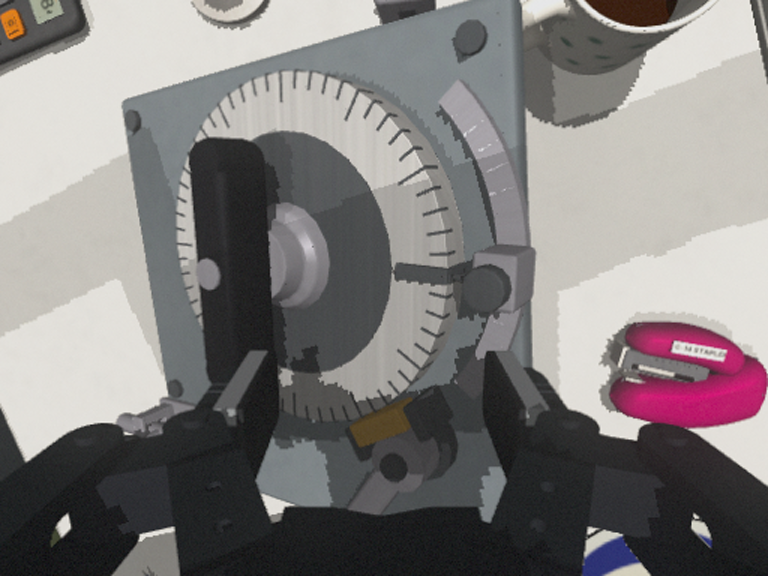

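```bash
python3 tz.py pics/w17.npz 258,165,318,205 13 pics/w17t.png 25 3; python3 tz.py pics/w16.npz 355,195,425,240 11 pics/w16t.png 25 3
```

```text
(no output)
```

View pics/w17t.png

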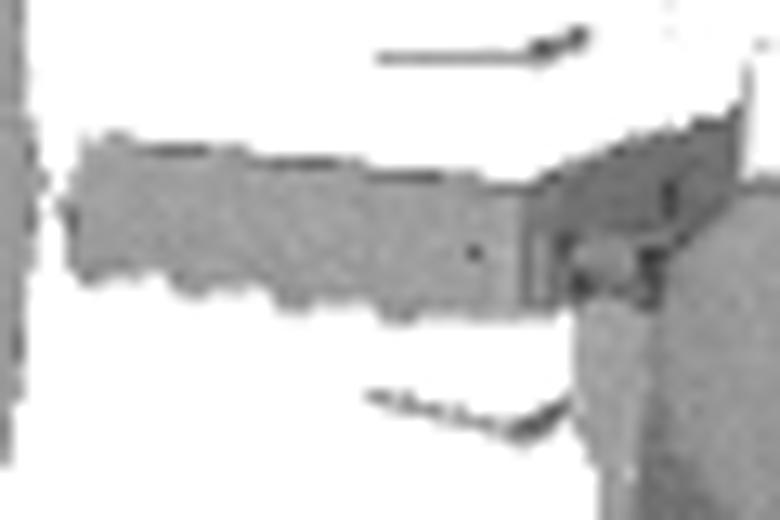

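View pics/w16t.png

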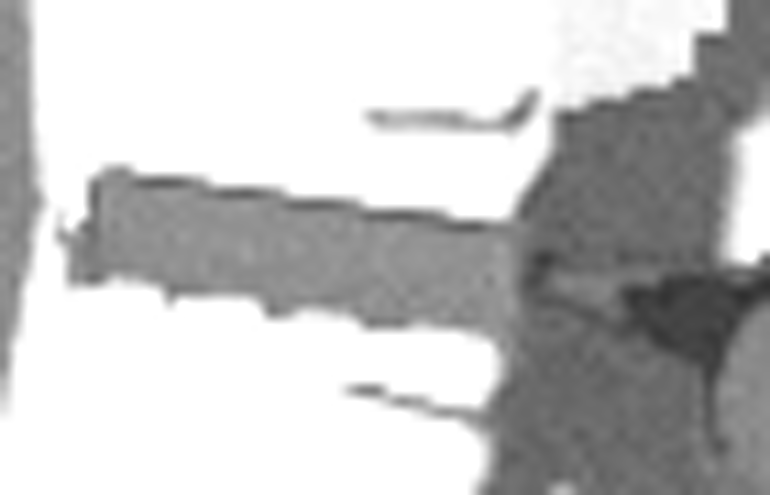

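```bash
echo w16; python3 dif.py pics/w16.npz 355,195 11 508,277 85,228 540,281 610,292; echo w17;  python3 dif.py pics/w17.npz 258,165 13 522,252 75,208 572,264 385,57 370,396 540,52 530,434
```

```text
w16
508,277 [ 73.7  -6.4 -31. ] r 74.0 ang -0.0863
85,228 [ 52.8  -5.2 -31. ] r 53.0 ang -0.0976
540,281 [ 75.2  -6.5 -31. ] r 75.5 ang -0.086
610,292 [ 78.5  -6.8 -31. ] r 78.8 ang -0.0867
w17
522,252 [ 73.4  -6.5 -31. ] r 73.7 ang -0.0882
75,208 [ 52.3  -5.  -31. ] r 52.5 ang -0.0952
572,264 [ 75.6  -6.9 -31. ] r 75.9 ang -0.0916
385,57 [ 67.7   1.5 -31. ] r 67.7 ang 0.0228
370,396 [ 66.  -12.8 -31. ] r 67.2 ang -0.1912
540,52 [ 74.7   1.7 -31. ] r 74.7 ang 0.0231
530,434 [ 73.3 -14.1 -31. ] r 74.6 ang -0.19
```

>>> {"op": "arm_command", "data": {
  "motion": [
    {"x": -0.03,"y": -0.02,"z": 0,"roll": -0.11,"fingers": 0.8},
    {"x": 0,"y": -0.02,"z": 0,"roll": -0.12,"fingers": 0.8},
    {"x": 0,"y": 0,"z": 0,"roll": -0.12,"fingers": 0.8},
    {"x": 0,"y": 0,"z": 0,"roll": -0.12,"fingers": 0.8},
    {"x": 0,"y": 0,"z": 0,"roll": -0.12,"fingers": 0.8},
    {"x": 0,"y": 0,"z": 0,"roll": -0.12,"fingers": 0.8},
    {"x": 0,"y": 0,"z": 0,"roll": -0.12,"fingers": 0.8},
    {"x": 0,"y": 0,"z": 0,"roll": -0.12,"fingers": 0.8},
    {"x": 0,"y": 0,"z": 0,"roll": -0.12,"fingers": 0.8},
    {"x": 0,"y": 0,"z": 0,"roll": -0.12,"fingers": 0.8},
    {"x": 0,"y": 0,"z": 0,"roll": -0.12,"fingers": 0.8},
    {"x": 0,"y": 0,"z": 0,"roll": -0.12,"fingers": 0.8},
    {"x": 0,"y": 0,"z": 0,"roll": -0.12,"fingers": 0.8},
    {"x": 0,"y": 0,"z": 0,"roll": -0.1,"fingers": 0.8}
  ]
}}

```text
clock: 15.63
eef_pos: [0.6021, 0.0875, 0.2216]
tool_rot: [0.096, 0.745, -0.026, 0.66]
ft_force: [0.7, 0.3, 0.7]
grip_width: 0.0682
```

```bash
python3 pl.py -15 -165 -2 4
```

```text
grasp D [ 45.  -24.5  73.7] delta tool mm [  80.5 -146.7  -19.8] roll 0.018 toolx D [-0.538  0.08  -0.839] F [0.7 0.3 0.7] w 68.2 t 15.63
```

>>> {"op": "arm_command", "data": {
  "motion": [
    {"x": 0,"y": -0.03,"z": -0.004,"roll": 0.004,"fingers": 0.8},
    {"x": 0,"y": -0.03,"z": -0.004,"roll": 0.004,"fingers": 0.8},
    {"x": 0,"y": -0.03,"z": -0.004,"roll": 0.004,"fingers": 0.8},
    {"x": 0,"y": -0.03,"z": -0.004,"roll": 0.004,"fingers": 0.8},
    {"x": 0.01,"y": -0.026,"z": -0.004,"roll": 0,"fingers": 0.8},
    {"x": 0.01,"y": 0,"z": 0,"roll": 0,"fingers": 0.8},
    {"x": 0,"y": 0,"z": 0,"roll": 0,"fingers": 0.8}
  ]
}}

```text
clock: 16.22
eef_pos: [0.5484, -0.0476, 0.1889]
tool_rot: [0.098, 0.745, -0.026, 0.66]
ft_force: [-0.1, -0.1, -0.6]
grip_width: 0.0681
```

```bash
python3 pl.py -15 -165 -2 4; python3 look.py wrist w18
```

```text
grasp D [  12.8 -168.4   52.6] delta tool mm [57.1 -2.   6. ] roll 0.015 toolx D [-0.538  0.082 -0.839] F [-0.1 -0.1 -0.6] w 68.1 t 16.22
t 16.2167 tcp [ 0.5484 -0.0476  0.1889] yhead 1.3885 F [-0.1 -0.1 -0.6] w 0.0680651815643905 q6 [-0.14  0.46  0.2   1.44  0.09  0.03]
```

View pics/w18.png

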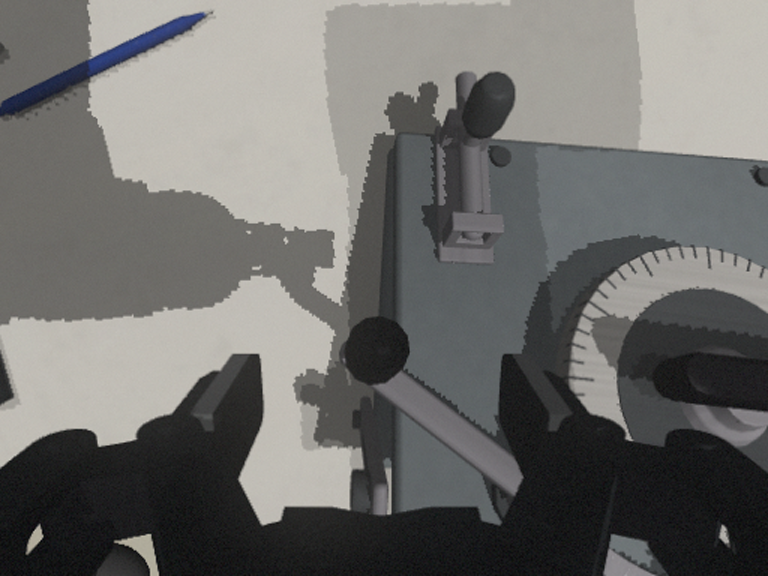

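```bash
python3 - <<'E'
from h import *
q=[.6006,.1115,-.2380]
c=dict(np.load("pics/w18.npz"))
o,v=ray(c,[(376/1.5,350/1.5)]);o=WD(q,o)[0];v=RD(q[2]).inv().apply(v)[0]
for z in (0,.013): print(((o+v*(z-o[2])/v[2])*1000).round(1))
E
```

```text
[ -11.5 -164.4    0. ]
[  -9.1 -165.7   13. ]
```

>>> {"op": "arm_command", "data": {
  "motion": [
    {"x": 0.022,"y": -0.0005,"z": 0.004,"roll": 0.008,"fingers": 0.75},
    {"x": 0.02,"y": -0.0005,"z": 0.003,"roll": 0.007,"fingers": 0.75},
    {"x": 0,"y": 0,"z": 0,"roll": 0,"fingers": 0.75}
  ]
}}

```text
clock: 16.52
eef_pos: [0.5525, -0.0431, 0.1493]
tool_rot: [0.102, 0.742, -0.031, 0.662]
ft_force: [-1.0, -0.2, -0.5]
grip_width: 0.0641
```

```bash
python3 pl.py -11 -165 -2 4
```

```text
grasp D [  -1.5 -163.1   15.5] delta tool mm [15.7 -3.6  1.2] roll 0.002 toolx D [-0.532  0.083 -0.843] F [-1.  -0.2 -0.5] w 64.1 t 16.52
```

>>> {"op": "arm_command", "data": {
  "motion": [
    {"x": 0.008,"y": -0.002,"z": 0.0005,"roll": 0,"fingers": 0.7},
    {"x": 0.008,"y": -0.002,"z": 0.0005,"roll": 0,"fingers": 0.6},
    {"x": 0,"y": 0,"z": 0,"roll": 0,"fingers": 0.5}
  ]
}}

```text
clock: 16.77
eef_pos: [0.5521, -0.0432, 0.134]
tool_rot: [0.1, 0.741, -0.03, 0.663]
ft_force: [0.1, 0.7, -0.4]
grip_width: 0.0428
```

```bash
python3 pl.py -11 -165 -2 4; python3 look.py wrist w19
```

```text
grasp D [  -8.3 -163.4    1.9] delta tool mm [ 0.6 -2.  -0.3] roll 0.007 toolx D [-0.53   0.083 -0.844] F [ 0.1  0.7 -0.4] w 42.8 t 16.77
t 16.7667 tcp [ 0.5521 -0.0432  0.134 ] yhead 1.3809 F [ 0.1  0.7 -0.4] w 0.04278760606888004 q6 [-0.13  0.49  0.11  1.3   0.1   0.05]
```

View pics/w19.png

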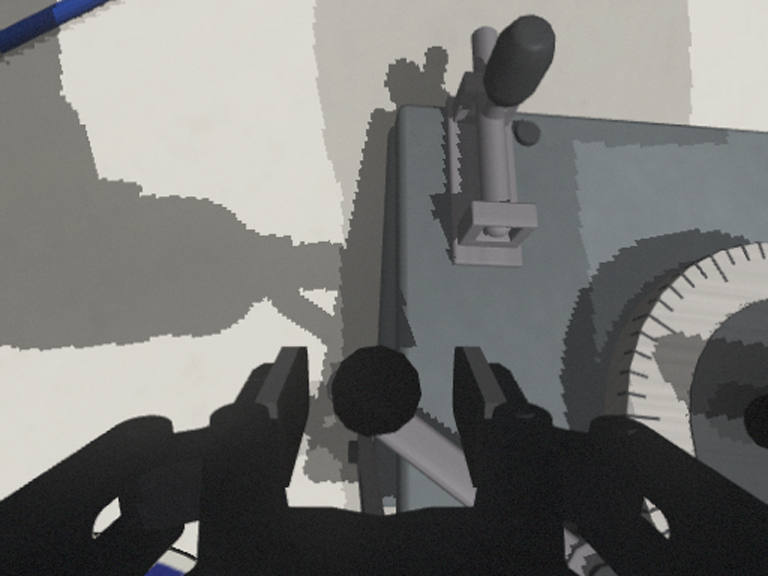

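>>> {"op": "arm_command", "data": {
  "motion": [
    {"x": 0,"y": -0.001,"z": 0,"roll": 0,"fingers": 0.2},
    {"x": 0,"y": 0,"z": 0,"roll": 0,"fingers": 0},
    {"x": 0,"y": 0,"z": 0,"roll": 0,"fingers": 0},
    {"x": 0,"y": 0,"z": 0,"roll": 0,"fingers": 0}
  ]
}}

```text
clock: 17.15
eef_pos: [0.5525, -0.0453, 0.1358]
tool_rot: [0.1, 0.741, -0.031, 0.663]
ft_force: [0.0, 1.6, -3.4]
grip_width: 0.0224
```

```bash
cat > path.py <<'E'
import sys
from h import *
from workcell import get_obs
q=[.6006,.1115,-.2380]
o=get_obs(); r=R.from_quat(o["tool_rot"]); tx=r.apply([1,0,0])
M=(r.inv()*RD(q[2])).as_matrix(); g=WD(q,o["eef_pos"]-.019*tx)[0]*1000
print("grasp D",g.round(1),"w",o["grip_width"],"F",np.round(o["ft_force"],1),"t",o["clock"])
pv=np.array([44,-88]); a0=float(sys.argv[1]);a1=float(sys.argv[2]);n=int(sys.argv[3])
P=[95*np.array([-np.cos(a),-np.sin(a)]) for a in np.linspace(a0,a1,n+1)]
for i in range(n):
    d=P[i+1]-P[i]; print((M@np.r_[d,0]).round(1))
E
python3 path.py .934 .084 9
```

```text
grasp D [  -6.7 -165.3    3.1] w 0.022438464498308594 F [ 0.   1.6 -3.4] t 17.15
[ 4.1  5.7 -5.6]
[ 3.9  6.3 -5.1]
[ 3.6  6.9 -4.5]
[ 3.3  7.4 -3.9]
[ 2.9  7.8 -3.3]
[ 2.6  8.2 -2.6]
[ 2.2  8.5 -1.9]
[ 1.8  8.7 -1.2]
[ 1.3  8.9 -0.5]
```

>>> {"op": "arm_command", "data": {
  "motion": [
    {"x": 0.004,"y": 0.006,"z": -0.006,"roll": 0,"fingers": 0},
    {"x": 0.004,"y": 0.0065,"z": -0.005,"roll": 0,"fingers": 0},
    {"x": 0.0036,"y": 0.007,"z": -0.0045,"roll": 0,"fingers": 0},
    {"x": 0.0033,"y": 0.0075,"z": -0.004,"roll": 0,"fingers": 0}
  ]
}}

```text
clock: 17.48
eef_pos: [0.5393, -0.0256, 0.1273]
tool_rot: [0.097, 0.738, -0.045, 0.667]
ft_force: [1.0, -9.7, 0.3]
grip_width: 0.0222
```

```bash
python3 path.py .55 .084 5
```

```text
grasp D [ -26.4 -148.8    3. ] w 0.022212345662839285 F [ 1.  -9.7  0.3] t 17.4833
[ 2.7  7.7 -3.3]
[ 2.3  8.1 -2.7]
[ 1.9  8.4 -2. ]
[ 1.5  8.6 -1.3]
[ 1.1  8.8 -0.6]
```

>>> {"op": "arm_command", "data": {
  "motion": [
    {"x": 0.0035,"y": 0.009,"z": -0.005,"roll": 0,"fingers": 0},
    {"x": 0.0033,"y": 0.0095,"z": -0.0045,"roll": 0,"fingers": 0},
    {"x": 0.003,"y": 0.01,"z": -0.004,"roll": 0,"fingers": 0},
    {"x": 0.0025,"y": 0.01,"z": -0.003,"roll": 0,"fingers": 0}
  ]
}}

```text
clock: 17.82
eef_pos: [0.5292, 0.0041, 0.1191]
tool_rot: [0.094, 0.736, -0.059, 0.668]
ft_force: [-0.3, -8.8, 0.3]
grip_width: 0.0219
```

```bash
python3 path.py .35 .084 3
```

```text
grasp D [ -45.2 -121.8    2.8] w 0.021946481053941053 F [-0.3 -8.8  0.3] t 17.8167
[ 1.6  8.  -2. ]
[ 1.2  8.2 -1.4]
[ 0.9  8.3 -0.7]
```

>>> {"op": "arm_command", "data": {
  "motion": [
    {"x": 0.0018,"y": 0.0095,"z": -0.0024,"roll": 0,"fingers": 0},
    {"x": 0.0014,"y": 0.0095,"z": -0.0016,"roll": 0,"fingers": 0},
    {"x": 0.001,"y": 0.009,"z": -0.0008,"roll": 0,"fingers": 0}
  ]
}}

```text
clock: 18.07
eef_pos: [0.5273, 0.025, 0.1157]
tool_rot: [0.092, 0.736, -0.069, 0.667]
ft_force: [-4.5, -6.7, -1.2]
grip_width: 0.0221
```

```bash
python3 path.py .15 .084 1
```

```text
grasp D [ -52.8 -101.8    2.6] w 0.022084531731061875 F [-4.5 -6.7 -1.2] t 18.0667
[ 0.5  6.2 -0.6]
```

>>> {"op": "arm_command", "data": {
  "motion": [
    {"x": 0.0006,"y": 0.006,"z": -0.0004,"roll": 0,"fingers": 0},
    {"x": 0.0004,"y": 0.006,"z": 0,"roll": 0,"fingers": 0},
    {"x": 0,"y": 0.005,"z": 0,"roll": 0,"fingers": 0}
  ]
}}

```text
clock: 18.32
eef_pos: [0.5272, 0.0308, 0.1149]
tool_rot: [0.086, 0.737, -0.081, 0.666]
ft_force: [-3.0, -19.5, 0.4]
grip_width: 0.022
```

```bash
python3 path.py .15 .084 1
```

```text
grasp D [-54.4 -95.6   2.5] w 0.022029716240368147 F [ -3.  -19.5   0.4] t 18.3167
[ 0.3  6.2 -0.6]
```

>>> {"op": "arm_command", "data": {
  "motion": [
    {"x": 0,"y": 0.006,"z": 0,"roll": 0,"fingers": 0},
    {"x": 0,"y": 0.006,"z": 0,"roll": 0,"fingers": 0}
  ]
}}

```text
clock: 18.48
eef_pos: [0.5272, 0.0305, 0.1147]
tool_rot: [0.08, 0.737, -0.093, 0.665]
ft_force: [-4.2, -18.9, 1.2]
grip_width: 0.0215
```

```bash
python3 path.py .15 .084 1
```

```text
grasp D [-54.5 -95.5   2.2] w 0.021533926867682025 F [ -4.2 -18.9   1.2] t 18.4833
[ 0.2  6.2 -0.7]
```

>>> {"op": "arm_command", "data": {
  "motion": [
    {"x": 0,"y": 0,"z": 0,"roll": 0,"fingers": 0.3},
    {"x": 0,"y": 0,"z": 0,"roll": 0,"fingers": 0.6},
    {"x": 0,"y": 0,"z": 0,"roll": 0,"fingers": 0.7},
    {"x": -0.025,"y": 0,"z": 0,"roll": 0,"fingers": 0.75},
    {"x": -0.025,"y": 0,"z": -0.01,"roll": 0,"fingers": 0.75},
    {"x": -0.01,"y": 0,"z": -0.03,"roll": 0,"fingers": 0.75},
    {"x": 0,"y": -0.01,"z": -0.02,"roll": 0,"fingers": 0.75},
    {"x": 0,"y": 0,"z": 0,"roll": 0,"fingers": 0.75}
  ]
}}

```text
clock: 19.15
eef_pos: [0.4723, 0.0383, 0.1842]
tool_rot: [0.081, 0.737, -0.089, 0.665]
ft_force: [-0.4, -0.0, -0.3]
grip_width: 0.0642
```

```bash
python3 pl.py -130 -112 -5 4; python3 look.py wrist w20
```

```text
grasp D [ -75.2 -100.9   88.5] delta tool mm [104.6  -8.5   0.6] roll 0.008 toolx D [-0.51  -0.023 -0.86 ] F [-0.4 -0.  -0.3] w 64.2 t 19.15
t 19.15 tcp [0.4723 0.0383 0.1842] yhead 1.3298 F [-0.4 -0.  -0.3] w 0.06421269655422454 q6 [ 0.08  0.3  -0.05  1.33  0.01  0.32]
```

View pics/w20.png

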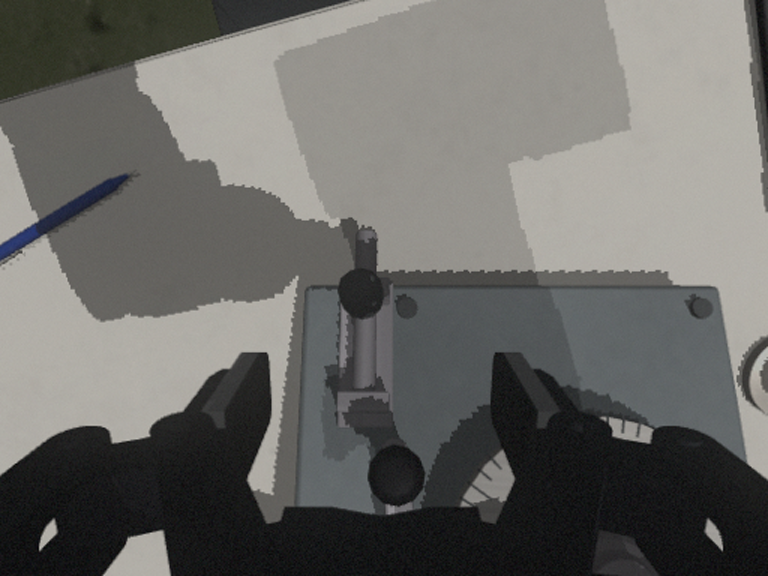

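>>> {"op": "arm_command", "data": {
  "motion": [
    {"x": 0.025,"y": -0.003,"z": 0,"roll": 0.004,"fingers": 0.75},
    {"x": 0.025,"y": -0.003,"z": 0,"roll": 0.004,"fingers": 0.75},
    {"x": 0.025,"y": -0.0025,"z": 0,"roll": 0,"fingers": 0.7},
    {"x": 0,"y": 0,"z": 0,"roll": 0,"fingers": 0.7}
  ]
}}

```text
clock: 19.53
eef_pos: [0.4708, 0.0333, 0.111]
tool_rot: [0.085, 0.731, -0.089, 0.671]
ft_force: [-1.1, 0.6, -0.2]
grip_width: 0.0599
```

```bash
python3 pl.py -130 -112 -5 4
```

```text
grasp D [-106.6 -106.3   22.5] delta tool mm [31.6 -5.3 -6.6] roll -0.001 toolx D [-0.497 -0.015 -0.868] F [-1.1  0.6 -0.2] w 59.9 t 19.53
```

>>> {"op": "arm_command", "data": {
  "motion": [
    {"x": 0,"y": -0.006,"z": -0.009,"roll": 0,"fingers": 0.7},
    {"x": 0.015,"y": -0.001,"z": -0.002,"roll": 0,"fingers": 0.7},
    {"x": 0.013,"y": 0,"z": -0.002,"roll": 0,"fingers": 0.6},
    {"x": 0,"y": 0,"z": 0,"roll": 0,"fingers": 0.5}
  ]
}}

```text
clock: 19.87
eef_pos: [0.4578, 0.0316, 0.0853]
tool_rot: [0.086, 0.73, -0.087, 0.672]
ft_force: [-1.1, -0.2, -0.6]
grip_width: 0.043
```

```bash
python3 pl.py -130 -112 -5 4; python3 look.py wrist w21
```

```text
grasp D [-128.6 -111.1    4.4] delta tool mm [ 4.9 -0.8  3.4] roll -0.001 toolx D [-0.494 -0.011 -0.869] F [-1.1 -0.2 -0.6] w 43.0 t 19.87
t 19.8667 tcp [0.4578 0.0316 0.0853] yhead 1.326 F [-1.1 -0.2 -0.6] w 0.04299660104582023 q6 [ 0.06  0.34 -0.26  1.04  0.01  0.31]
```

View pics/w21.png

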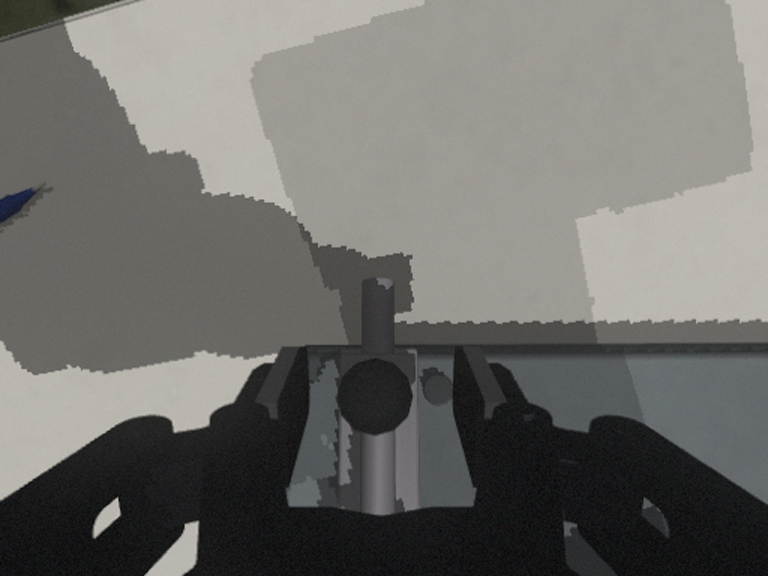

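>>> {"op": "arm_command", "data": {
  "motion": [
    {"x": 0.003,"y": -0.0008,"z": 0.003,"roll": 0,"fingers": 0.5},
    {"x": 0,"y": 0,"z": 0,"roll": 0,"fingers": 0},
    {"x": 0,"y": 0,"z": 0,"roll": 0,"fingers": 0},
    {"x": 0,"y": 0,"z": 0,"roll": 0,"fingers": 0},
    {"x": -0.004,"y": 0,"z": 0.007,"roll": 0,"fingers": 0},
    {"x": -0.004,"y": 0,"z": 0.007,"roll": 0,"fingers": 0},
    {"x": -0.004,"y": 0,"z": 0.007,"roll": 0,"fingers": 0}
  ]
}}

```text
clock: 20.5
eef_pos: [0.4853, 0.0232, 0.0964]
tool_rot: [0.084, 0.729, -0.088, 0.673]
ft_force: [-1.2, 0.1, -3.4]
grip_width: 0.0183
```

```bash
python3 pl.py -100 -112 -5 4
```

```text
grasp D [ -97.9 -112.7    2.3] delta tool mm [3.4 0.8 1.8] roll 0.002 toolx D [-0.492 -0.016 -0.87 ] F [-1.2  0.1 -3.4] w 18.3 t 20.5
```

>>> {"op": "arm_command", "data": {
  "motion": [
    {"x": -0.0025,"y": 0,"z": 0.005,"roll": 0,"fingers": 0},
    {"x": -0.0025,"y": 0,"z": 0.005,"roll": 0,"fingers": 0}
  ]
}}

```text
clock: 20.67
eef_pos: [0.4908, 0.0218, 0.0992]
tool_rot: [0.084, 0.734, -0.088, 0.668]
ft_force: [-15.6, 7.0, -15.5]
grip_width: 0.0186
```

```bash
python3 pl.py -100 -112 -5 4
```

```text
grasp D [ -91.4 -112.8    2.3] delta tool mm [ 6.7  0.9 -3.7] roll 0.002 toolx D [-0.505 -0.015 -0.863] F [-15.6   7.  -15.5] w 18.6 t 20.67
```

>>> {"op": "arm_command", "data": {
  "motion": [
    {"x": -0.0025,"y": 0,"z": 0.005,"roll": 0,"fingers": 0},
    {"x": -0.0025,"y": 0,"z": 0.005,"roll": 0,"fingers": 0}
  ]
}}

```text
clock: 20.83
eef_pos: [0.4905, 0.0219, 0.0989]
tool_rot: [0.085, 0.743, -0.086, 0.658]
ft_force: [-9.4, 4.3, -4.7]
grip_width: 0.0186
```

```bash
python3 pl.py -100 -112 -5 4
```

```text
grasp D [ -91.3 -112.7    2. ] delta tool mm [ 6.5  0.9 -3.7] roll 0.003 toolx D [-0.528 -0.015 -0.849] F [-9.4  4.3 -4.7] w 18.6 t 20.83
```

>>> {"op": "arm_command", "data": {
  "motion": [
    {"x": 0,"y": 0,"z": -0.0005,"roll": 0,"fingers": 0.3},
    {"x": 0,"y": 0,"z": 0,"roll": 0,"fingers": 0.6},
    {"x": 0,"y": 0,"z": 0,"roll": 0,"fingers": 0.7},
    {"x": -0.025,"y": 0,"z": 0,"roll": 0,"fingers": 0.75},
    {"x": -0.03,"y": 0,"z": 0,"roll": 0,"fingers": 0.8},
    {"x": -0.035,"y": 0,"z": 0,"roll": 0,"fingers": 1},
    {"x": -0.04,"y": 0,"z": 0,"roll": 0,"fingers": 1},
    {"x": 0,"y": 0,"z": 0,"roll": 0,"fingers": 1}
  ]
}}

```text
clock: 21.5
eef_pos: [0.5104, 0.0197, 0.2351]
tool_rot: [0.086, 0.741, -0.086, 0.66]
ft_force: [0.8, 0.1, 1.2]
grip_width: 0.0855
```

```bash
python3 pl.py 40 0 80 0; python3 look.py wrist w22
```

```text
grasp D [ -15.9 -110.2  117.1] delta tool mm [  1.  110.6  66.4] roll 0.002 toolx D [-0.523 -0.013 -0.852] F [0.8 0.1 1.2] w 85.5 t 21.5
t 21.5 tcp [0.5104 0.0197 0.2351] yhead 1.3281 F [0.8 0.1 1.2] w 0.08546331010122399 q6 [0.03 0.35 0.16 1.49 0.02 0.27]
```

View pics/w22.png

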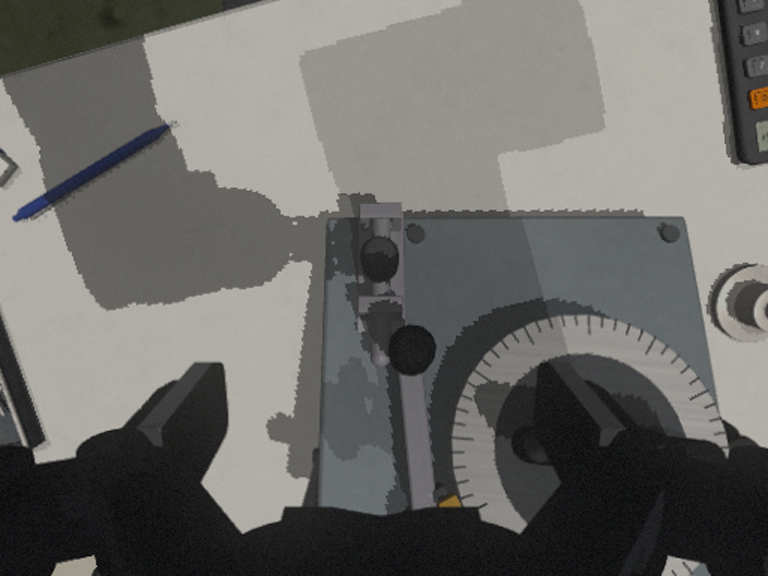

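>>> {"op": "arm_command", "data": {
  "motion": [
    {"x": -0.003,"y": 0.025,"z": 0.028,"roll": 0,"fingers": 1},
    {"x": -0.003,"y": 0.025,"z": 0.028,"roll": 0,"fingers": 1},
    {"x": 0,"y": 0.025,"z": 0.028,"roll": 0,"fingers": 1},
    {"x": 0,"y": 0.025,"z": 0.028,"roll": 0,"fingers": 1},
    {"x": 0,"y": 0,"z": 0,"roll": 0,"fingers": 1}
  ]
}}

```text
clock: 21.97
eef_pos: [0.6429, 0.0899, 0.2188]
tool_rot: [0.087, 0.743, -0.088, 0.658]
ft_force: [-1.9, -0.6, -2.2]
grip_width: 0.0857
```

```bash
python3 pl.py 40 0 80 0; python3 look.py wrist w23
```

```text
grasp D [ 79.  -10.7  54.8] delta tool mm [ -0.9  10.2 -46.6] roll -0.001 toolx D [-0.528 -0.016 -0.849] F [-1.9 -0.6 -2.2] w 85.7 t 21.97
t 21.9667 tcp [0.6429 0.0899 0.2188] yhead 1.3236 F [-1.9 -0.6 -2.2] w 0.08568339343861273 q6 [0.13 0.67 0.63 1.65 0.03 0.37]
```

View pics/w23.png

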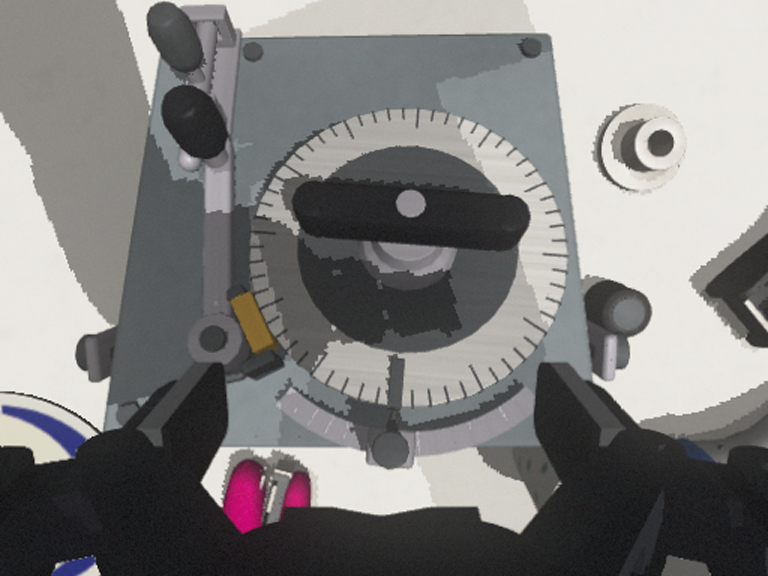

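```bash
python3 tz.py pics/w23.npz 235,230,290,285 11 pics/w23t.png 25 3
```

```text
(no output)
```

View pics/w23t.png

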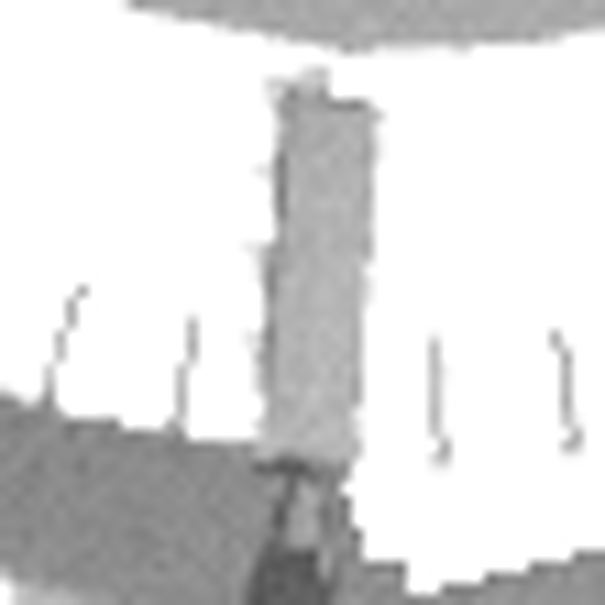

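```bash
python3 dif.py pics/w23.npz 235,230 11 311,455 328,100 305,478 302,530 180,430 441,458 48,400 571,445
```

```text
311,455 [ 74.1  -6.1 -31. ] r 74.3 ang -0.0818
328,100 [ 53.3  -4.9 -31. ] r 53.5 ang -0.0909
305,478 [ 75.4  -6.4 -31. ] r 75.7 ang -0.0852
302,530 [ 78.3  -6.6 -31. ] r 78.6 ang -0.0845
180,430 [ 72.6 -13.7 -31. ] r 73.9 ang -0.1869
441,458 [ 74.3   1.5 -31. ] r 74.3 ang 0.0204
48,400 [ 70.9 -21.5 -31. ] r 74.1 ang -0.2945
571,445 [ 73.6   9.1 -31. ] r 74.1 ang 0.1233
```

```bash
python3 look.py scene s2; python3 look.py top t2; python3 - <<'E'
from h import *
for a,b in(("scene0","s2"),("top0","t2")):
    x,y=(np.load(f"pics/{k}.npz")["frame"] for k in(a,b)); d=np.abs(x.astype(int)-y).max(2)>60
    print(a,d.sum())
c=np.load("pics/s2.npz")["frame"][120:330,100:330,::-1];e=np.load("pics/scene0.npz")["frame"][120:330,100:330,::-1]
cv2.imwrite("pics/cmp.png",cv2.resize(np.hstack([e,c]),None,fx=1.7,fy=1.7,interpolation=cv2.INTER_CUBIC))
E
```

```text
t 22.0167 tcp [0.6407 0.0885 0.2202] yhead 1.3231 F [-0.7  0.4 -0.4] w 0.08553876712168579 q6 [0.12 0.66 0.62 1.65 0.03 0.37]
t 22.0667 tcp [0.6392 0.0875 0.2221] yhead 1.3223 F [-0.3 -0.1 -0.5] w 0.08554345842996425 q6 [0.12 0.66 0.62 1.65 0.03 0.37]
scene0 5972
top0 17305
```

View pics/cmp.png

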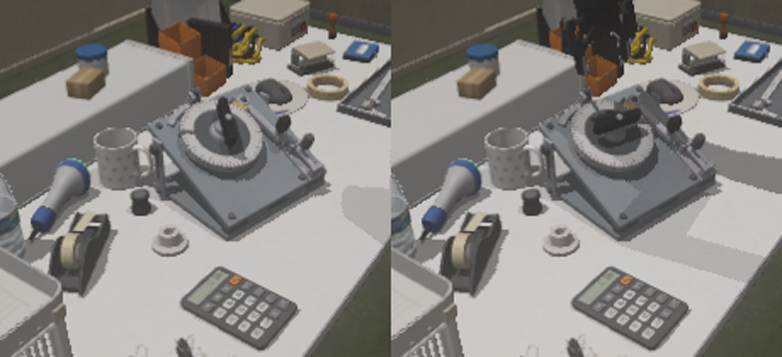

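```bash
python3 - <<'E'
from h import *
a=np.load("pics/scene0.npz")["frame"];b=np.load("pics/s2.npz")["frame"]
for n,(x0,y0,x1,y1) in dict(lever=(258,184,276,204),keeper=(272,196,290,212)).items():
    for f in (a,b):
        m=f[y0:y1,x0:x1].max(2)<75; ys,xs=np.nonzero(m); print(n,m.sum(),(xs.mean()+x0).round(2),(ys.mean()+y0).round(2))
t=np.load("pics/scene0.npz")["frame"][180:215,250:300];r=cv2.matchTemplate(b[170:225,240:310],t,cv2.TM_CCOEFF_NORMED);print(cv2.minMaxLoc(r))
E
```

```text
lever 67 265.97 193.01
lever 75 265.6 193.27
keeper 29 280.0 204.24
keeper 32 280.06 204.25
(0.055215127766132355, 0.8853572607040405, (20, 0), (10, 10))
```

>>> {"op": "arm_command", "data": {
  "motion": [
    {"x": -0.03,"y": 0,"z": 0,"roll": 0,"fingers": 1},
    {"x": -0.02,"y": 0,"z": -0.02,"roll": 0,"fingers": 1},
    {"x": 0,"y": 0,"z": 0,"roll": 0,"fingers": 1},
    {"x": 0,"y": 0,"z": 0,"roll": 0,"fingers": 1}
  ]
}}

```text
clock: 22.45
eef_pos: [0.6187, 0.088, 0.2769]
tool_rot: [0.087, 0.745, -0.091, 0.655]
ft_force: [0.7, 0.7, -1.3]
grip_width: 0.0853
```

Lever and bolt stand where they were at the start, the zero mark is at the pointer, and the arm is clear. I'm handing in.

```bash
python3 -c "
from workcell import job_done
print(job_done())"
```

```text
the job is handed in; nothing more can be done
None
```

The indexing head is set to the pointer and locked again, and the job was handed in at about 22.5 s of the 61 s allowed.

I did it in the order asked:
1. Drew the bolt back to its stop.
2. Swung the lever to its open stop.
3. Turned the dial by its grip bar, from about 1.12 rad to about -0.085 rad.
4. Swung the lever home to its stop.
5. Slid the bolt home to its stop and let go.

**Dial setting:** With everything locked, the last wrist picture put the zero mark at about -0.082 rad. The graduation lines gave -0.083 to -0.086, and the pointer tip was at about -0.085. That is agreement to about 0.003 rad, or 0.25 mm at the rim. Earlier views differed by up to about 0.007 rad, because the tip lay in shadow and was hard to pick out.

**Lever and bolt:** Both knobs were back at their starting positions in the scene camera, within about 0.5 pixel. Each stopped moving when pushed further (up to about 23 N at the wrist).

**Surroundings:** In the side-by-side of the scene pictures, the flange, loupe, calculator, mug and tape had not moved. The stapler was not in that crop; it was only seen in the wrist pictures and not compared with its start. I did nothing to push the pointer, and its measured angle kept to about -0.08 to -0.09 rad in the later views. The first rough reading was -0.12 at the tip and -0.10 at the screw.

The tool could not be leaned to match the 25-degree face. I gripped the knobs and the bar with it close to vertical, outside the 15-degree lean stated for the knobs. The grips held.

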